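# Stack a valve's discs and hold them down for the clip

## Robot

A 6-joint arm with a two-finger parallel gripper is mounted at the origin on the work surface. World frame = base frame: x ahead of the robot, y to its left, z up, the work surface at z = 0. Lengths are in m, angles in rad, forces in N, time in s.
With the tool pointing down it reaches from about 0.25 to 0.725 m from the base axis. Payload 9.7 kg.
Tool frame: the origin (TCP) lies between the finger pads; the fingertips stand 25 mm ahead of it and the grasp point (between the pads) lies 6 mm ahead of it; z points along the fingers, y is the direction in which the jaws open and shut (so a half turn about z gives the same grasp; the last joint's range is limited). The gripper opens to 85 mm and grips with 20 to 120 N. Pads are 22 mm wide; open, the fingers measure 114 mm over their backs; the gripper's body (76 mm by 85 mm) begins 54 mm behind the grasp point. The pads swing forward as they close: fully open they stand 13 mm farther back than shut.
Start: joints at [-1.313, 0.087, 0.176, 1.66, 0, 1.571], TCP at [0.14, -0.532, 0.256] pointing down, gripper open.
Joint ranges: [-3.13, 3.13], [-0.85, 1.81], [-1.15, 1.24], [-2.2, 2.28], [-1.44, 1.52], [-3.14, 3.14]. Speed limits (rad/s): [2.22, 2.22, 2.57, 3.14, 3.14, 3.14].

## Interface

Orientations are given as a rotation vector (axis times angle).
In Python, from rig import sensors, vision, ticket gives the robot as it stands. The module is installed in compiled form; this text tells all that it offers.
- The arm moves only by the tool arm_command, never from a script. Its argument "plan" is a list of rows, each a list of 3 entries, a list of its own where there are three numbers: the turn, a rotation vector about the tool's x, y, z in rad, then the shift along the tool's x, y, z in cm, then the closure, from -1 (fully open) to 1 (shut), so that 0 is half open. A call has 1 to 12 rows; each row shifts and turns the pose as measured when the row begins, along the tool's axes as they then stand; what a row does not reach is not made up. A row lasts 1/8 s, in which the tool goes at most 62.5 mm and 10.7 degrees, less where a joint would pass 70% of its speed; a pose out of reach is approached as far as the arm can. A call with a gripper value outside its range is refused whole. The fingers move at their own pace and stop on an object; "squeeze" is the grip in N (left out, the last holds). Time passes only in rows, so rows that do not move let the fingers close. It gives the time, the measured TCP pose, the force and the opening at its end, in the units of the state.
- sensors.get_state(): the state, without advancing time (a new reading comes with each control period).
- vision.snapshot(name): name is "scene" or "top" or "wrist"; returns a dict with "color" (400x640x3 uint8, blue, green, red), "depth" (400x640 float32, m along the optical axis (not along the pixel's ray), 0 where there is no reading), "vfov" (degrees; the focal length in pixels is half the picture's height over the tangent of half this angle, whatever the lens; pixels are square), "cx", "cy" (the principal point, pixels), "position" and "orientation" of the camera in the world; the wrist camera has in their place "tool_from_camera" (4x4, takes a point from camera to tool coordinates, whose origin is the TCP and whose axes are the flange's). Camera axes: x right, y up, looking along -z (the intrinsics and any distortion apply to the point x, -y, -z); pixel columns grow to the right and rows downward; lengths in m; the calibration is good to about 2 mm. A picture is of the moment at which its call begins: read the wrist's pose just before it.
- ticket.job_done(): hands the job in, once; it reports no verdict.
The state is a dict: "time_s": time; "qpos": joint angles; "dq": joint speeds; "effort": joint torques, N m; "tcp_pos": TCP position; "tcp_rot": TCP orientation; "contact_force": force on the tool from outside, world axes, zero at the start; "moment": the same for the moment, N m; "width": finger opening in m.
Only numpy, scipy, OpenCV 4.12 (cv2) and the standard library are available. Lean on these libraries where they do the work, as an engineer would, in place of code of your own. Each camera call takes 0.05 s, during which the arm holds its last target.

## Task

Rebuild the valve on the counter: lay the rubber disc flat and centred on the valve's sprung round seat, then the solid steel disc flat and centred on the rubber one, letting go of each. Then push down on top of the steel disc until the seat's top face is flush with the rim of the valve body around it, without driving the seat against its bottom stop, and finish while still holding it there, so that a colleague can fit the retaining clip. Leave the spacer ring, the clip, the control knob and the screwdriver where they lie.

Things in the scene. Friction and masses are not known exactly. Their poses are not given: they have to be found in the camera images.
- valve: Grey plastic valve body fixed to the counter: a round cup 116 mm across and 50 mm high (foot flange 132 mm across, 8 mm high) with a horizontal outlet pipe along its own +x, reaching 108 mm from the axis and up to 44 mm high. Origin: on its vertical axis, at the counter. Its rim is a flat ring, 82 mm inside and 116 mm outside diameter, 50 mm above the counter.
- collar_top (a point): Point on the valve's axis at the height of the rim of the valve body (50 mm above the counter); does not move.
- seat_top (a point): Centre of the flat top face of the sprung seat, a bare aluminium disc 78 mm across standing in the valve body's mouth. At rest the face is 60 mm above the counter, 10 mm proud of the rim; it moves straight down with the seat. z up.
- seat (a joint): How far the seat is pressed down, m: 0 at rest (up), 0.010 when its top face is flush with the rim, 0.020 at the bottom stop. A spring returns it: about 4 N starts it moving, about 11 N holds it flush, about 18 N at the bottom stop. The weight of the discs does not move it.
- rubber_disc: Solid black rubber disc, 60 mm across and 18 mm thick, lying flat on the counter at the start. Origin: centre of its underside, z up. About 65 g.
- steel_disc: Solid plain steel disc without a hole, 46 mm across and 16 mm thick, lying flat on the counter at the start. Origin: centre of its underside, z up. About 200 g.
- spacer: Steel spacer ring, 54 mm across with a 28 mm hole, 12 mm thick, lying flat; not part of this job. Origin: centre of its underside.
- clip: Retaining clip, an open C of dark wire 69 mm across and 5 mm high; it is for the colleague. Origin: centre of the C, at the counter.
- knob: White appliance control knob, 44 mm across, 25 mm high. Bystander. Origin: centre of its underside.
- driver: Screwdriver lying on the counter, 190 mm long. Bystander. Origin: near its middle, at the counter.
Things that resemble listed ones, but are neither listed nor needed, are in the scene too. What is shaped like the steel_disc but purple or yellow is not meant.

How it is judged:
By the outcome, as a careful person would: the job done as asked, in the order asked, and still so for the second after the job is handed in, while the arm keeps its last pose, push and grip.
It also fails if it takes over 56 s, if anything falls off the work surface, if the arm or the gripper's body presses on something with over 40 N, if the wrist force passes 120 N, or if a joint passes its speed limit or range.

## Working session

There is one attempt and no reset: what is moved stays moved. The work goes in short steps, Python scripts to look and compute and a tool call to move; the robot and the scene stay as the last step left them, time stands still between calls to the robot, and variables do not carry over. Pictures are saved under pics/ and viewed, and the job is handed in when it is done.

Besides the shell and the picture viewer there is one more tool, called after "Request:" in YAML: its name, and indented under it one key for each argument. arm_command: Moves the arm, as the interface text tells. Its arguments: {"type":"object","properties":{"plan":{"type":"array"},"squeeze":{"type":"number"}},"required":["plan"]}

```bash
mkdir -p pics
cat > h.py <<'E'
import numpy as np, cv2
from scipy.spatial.transform import Rotation as R
from rig import sensors, vision, ticket
def save(d,n): 
    cv2.imwrite('pics/'+n,d['color'])
E
python3 - <<'E'
from h import *
print(sensors.get_state())
for n in ["top","scene"]:
    d=vision.snapshot(n); save(d,n+'1.png'); np.save(n+'.npy',d,allow_pickle=True)
    print({k:v for k,v in d.items() if k not in('color','depth')})
E
```

```text
{'time_s': 0.0, 'qpos': array([-1.31301500e+00,  8.74396625e-02,  1.75094068e-01,  1.65976627e+00,
        3.34575988e-05,  1.57079668e+00]), 'dq': array([-1.30319955e-03, -1.64195692e-04,  1.37001514e-05, -1.75183448e-04,
        1.08862453e-03,  6.66219662e-04]), 'effort': array([-1.00612131e-03, -5.20387495e+01,  4.64805365e+01,  1.61685707e-02,
       -3.17483580e-05,  1.14534421e-05]), 'tcp_pos': array([ 0.14017281, -0.53163388,  0.2555737 ]), 'tcp_rot': array([-3.11423543e+00, -4.03632919e-01,  2.13400303e-04]), 'contact_force': array([-0.18799455,  0.0703181 , -0.95219924]), 'moment': array([-0.00789449,  0.01478992, -0.0158987 ]), 'width': 0.08542915250175331}
{'vfov': 44.08317386789452, 'cx': 321.4827531901878, 'cy': 209.548445889118, 'position': array([ 0.37954074, -0.07501203,  1.23757723]), 'orientation': array([ 0.09802697, -0.07623236, -1.56109714])}
{'vfov': 48.51907631343601, 'cx': 316.81678567912775, 'cy': 204.7870387937268, 'position': array([1.08722759, 0.43571774, 0.79994053]), 'orientation': array([0.40958559, 0.91812261, 2.16003908])}
```

View pics/top1.png

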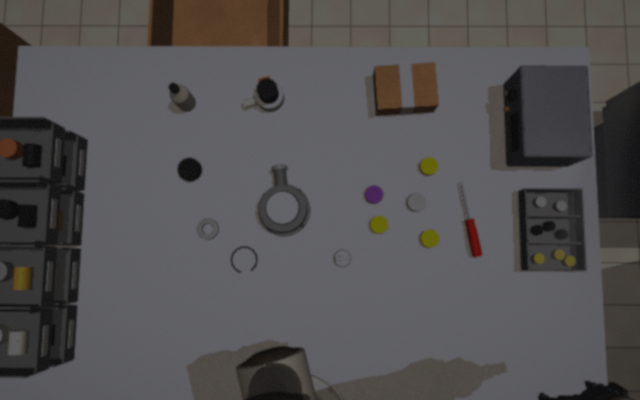

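View pics/scene1.png

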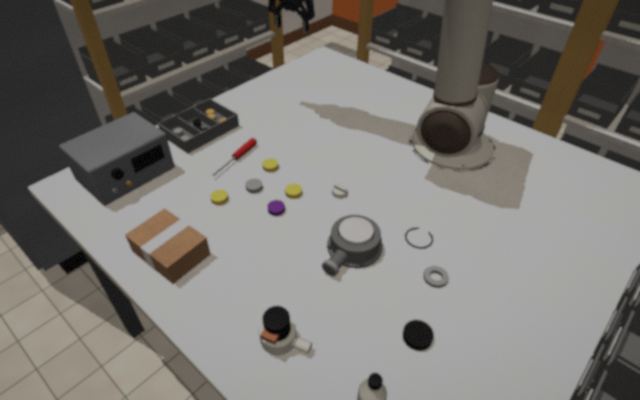

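The top picture shows these candidates:
- **Rubber disc:** the black disc at (190,169) lies flat on the counter. The black item at (268,90) sits on a mug, and the bin at (545,228) also holds black things.
- **Steel disc:** (416,202) is grey and solid. (374,194) is purple and (429,166), (379,225) and (430,239) are yellow, so none of those fit. (208,229) is the spacer, (342,258) the knob, and the tray holds small grey ones.

I'll check enlarged crops and measure.

```bash
cat >> h.py <<'E'
def ray_world(d,u,v,z=None):
    f=200/np.tan(np.radians(d['vfov']/2)); M=R.from_rotvec(d['orientation']).as_matrix()
    r=M@np.array([(u-d['cx'])/f,-(v-d['cy'])/f,-1.])
    t=d['depth'][int(round(v)),int(round(u))] if z is None else (z-d['position'][2])/r[2]
    return d['position']+t*r
E
python3 - <<'E'
from h import *
d=np.load('top.npy',allow_pickle=True).item()
c=d['color']
a=cv2.resize(c[140:280,160:320],None,fx=5,fy=5,interpolation=cv2.INTER_CUBIC)
b=cv2.resize(c[140:280,320:480],None,fx=5,fy=5,interpolation=cv2.INTER_CUBIC)
cv2.imwrite('pics/cropA.png',cv2.resize(a,(685,600)));cv2.imwrite('pics/cropB.png',cv2.resize(b,(685,600)))
for n,u,v,z in [('rub',190,169,.018),('steel',416,202,.016),('seat',283,208,.06),('spacer',208,229,.012),('knob',342,258,.025),('table',320,300,0),('table',100,100,0),('table',480,300,0)]:
    print(n,ray_world(d,u,v).round(4),ray_world(d,u,v,z).round(4))
E
```

```text
rub [0.6162 0.275  0.0158] [0.6158 0.2743 0.018 ]
steel [ 0.5362 -0.2922  0.0164] [ 0.5363 -0.2923  0.016 ]
seat [0.5137 0.0343 0.0614] [0.5139 0.0344 0.06  ]
spacer [0.4661 0.2277 0.0018] [0.4653 0.2252 0.012 ]
knob [ 0.396  -0.1087  0.0247] [ 0.396  -0.1087  0.025 ]
table [ 2.926e-01 -5.550e-02 -1.000e-04] [ 0.2926 -0.0555  0.    ]
table [ 0.8007  0.5223 -0.0018] [0.8001 0.5214 0.    ]
table [ 0.2964 -0.449   0.0005] [ 0.2964 -0.4491  0.    ]
```

View pics/cropA.png

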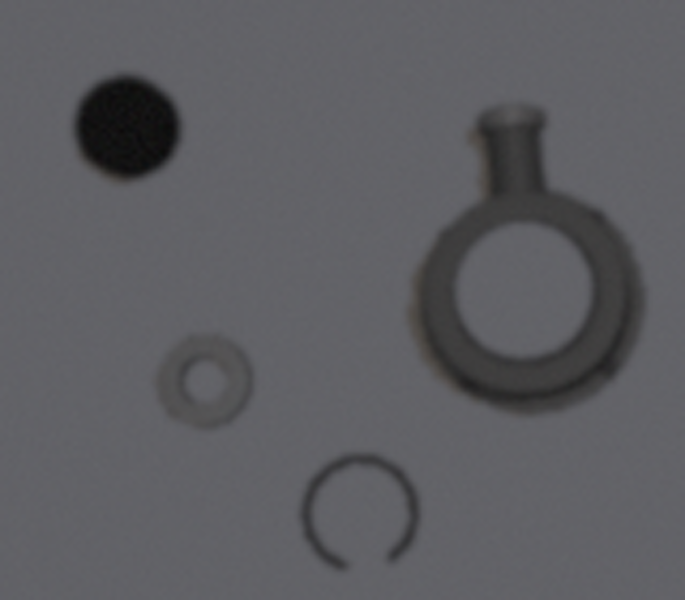

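View pics/cropB.png

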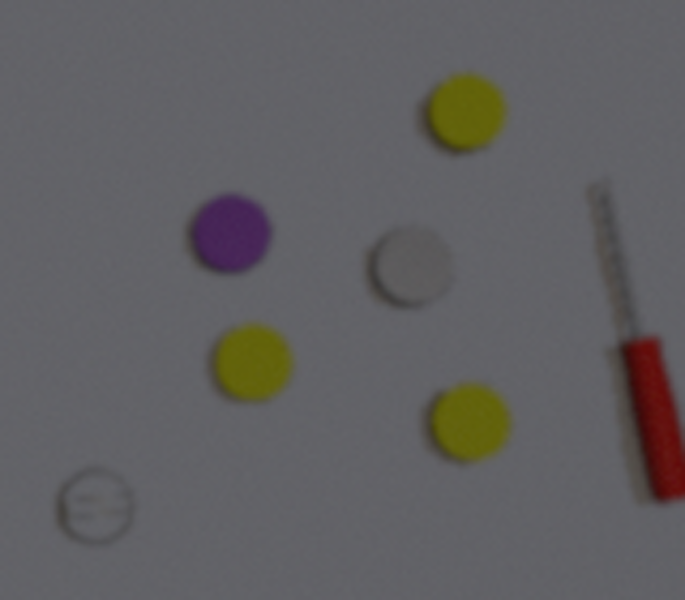

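The crops confirm both. Crop B (412,266) is the plain grey disc with no hole or lines, so it is the steel disc. Crop A (127,127) is the black disc lying flat, so it is the rubber disc. Next I'll measure precise centres and work out the first move.

```bash
cat >> h.py <<'E'
def plan_to(target,yaw_y=None,st=None):
    """tool-axis shift(cm), then turn about tool z so jaw axis has world angle yaw_y(deg)"""
    st=st or sensors.get_state(); M=R.from_rotvec(st['tcp_rot']).as_matrix()
    print('t',round(st['time_s'],2),'tcp',st['tcp_pos'].round(4),'jaw ang',np.degrees(np.arctan2(M[1,1],M[0,1])).round(1),'tilt',(M[:,2]).round(4),'w',round(st['width'],4),'F',st['contact_force'].round(2))
    print('shift cm',(M.T@(np.array(target)-st['tcp_pos'])*100).round(2))
    return M
E
python3 - <<'E'
from h import *
d=np.load('top.npy',allow_pickle=True).item()
g=cv2.GaussianBlur(d['color'],(0,0),1).astype(int)
print(g[169,190],g[202,416],g[208,283],g[208,262],g[202,440])
def fit(mask,u,v,name,z):
    n,l,s,c=cv2.connectedComponentsWithStats(mask.astype(np.uint8))
    k=l[v,u]; p=c[k]; print(name,s[k],p.round(2),ray_world(d,p[0],p[1],z).round(4))
gr=g.sum(2)
fit(gr<150,190,169,'rub',.018)
fit(gr>255,283,208,'seat',.06)
# steel: depth
dep=d['depth']
f=200/np.tan(np.radians(d['vfov']/2)); M=R.from_rotvec(d['orientation']).as_matrix()
vv,uu=np.mgrid[:400,:640]; P=np.stack([(uu-d['cx'])/f,-(vv-d['cy'])/f,-np.ones_like(uu)],-1)*dep[...,None]@M.T+d['position']
Z=P[...,2]
for (u,v,n,h) in [(190,169,'rub',.018),(416,202,'steel',.016),(374,194,'pur',.016),(379,225,'y',.016),(429,166,'y',.016),(430,239,'y',.016)]:
    m=(Z>h/2)&(dep>0); fit(m,u,v,n+' depth',h)
m=(Z>.055);fit(m,283,208,'seat depth',.06)
m=(Z>.03);fit(m,283,208,'valve depth',.05)
print(Z[160:180:3,180:200:3].round(3))
plan_to([.5,-.3,.25])
print(sensors.get_state()['time_s'])
w=vision.snapshot('wrist'); save(w,'w1.png'); print(w['tool_from_camera'],w['vfov'],w['cx'],w['cy'])
E
```

```text
[17 17 17] [92 90 92] [103  98  98] [61 61 62] [104  99  98]
rub [178 158  24  23 416] [189.26 169.37] [0.6148 0.2762 0.018 ]
seat [267 192  31  31 734] [281.8  207.19] [0.5158 0.0373 0.06  ]
rub depth [177 157  25  24 447] [188.91 168.91] [0.616  0.2771 0.018 ]
steel depth [407 193  19  18 267] [416.12 201.53] [ 0.5375 -0.2926  0.016 ]
pur depth [365 185  18  19 262] [373.57 193.92] [ 0.5559 -0.187   0.016 ]
y depth [370 215  19  19 266] [378.83 224.18] [ 0.4803 -0.1998  0.016 ]
y depth [420 157  18  19 267] [428.51 165.63] [ 0.6284 -0.3247  0.016 ]
y depth [420 229  20  19 274] [429.59 238.  ] [ 0.4471 -0.3246  0.016 ]
seat depth [266 191  33  33 800] [281.79 207.26] [0.5157 0.0374 0.06  ]
valve depth [ 259  164   48   68 2021] [282.08 203.79] [0.5253 0.0378 0.05  ]
[[ 0.001  0.018  0.02   0.024  0.021  0.019 -0.001]
 [ 0.019  0.021  0.02   0.02   0.02   0.021  0.017]
 [ 0.019  0.02   0.016  0.02   0.016  0.018  0.021]
 [ 0.017  0.017  0.019  0.018  0.018  0.016  0.017]
 [ 0.013  0.018  0.018  0.02   0.016  0.018  0.02 ]
 [ 0.022  0.017  0.017  0.021  0.017  0.019  0.016]
 [-0.     0.017  0.018  0.02   0.017  0.015  0.002]]
t 0.1 tcp [ 0.1402 -0.5316  0.2557] jaw ang -75.2 tilt [-3.0e-04  1.2e-03 -1.0e+00] w 0.0853 F [0.07 0.22 0.35]
shift cm [ 40.7  -13.23   0.58]
0.1
[[ 1.22279242e-03  9.49719932e-01  3.13098318e-01  8.12869975e-02]
 [ 9.99999207e-01 -1.06727759e-03 -6.68086176e-04 -9.43652629e-04]
 [-3.00331941e-04  3.13098886e-01 -9.49720484e-01 -1.18272381e-01]
 [ 0.00000000e+00  0.00000000e+00  0.00000000e+00  1.00000000e+00]] 70.25443730010188 321.4733110750684 197.66964133391676
```

The top view gives rubber at about (0.615, 0.276), steel at (0.5375, -0.2926) and the valve seat at (0.516, 0.037). I'll move towards the rubber disc and look at the valve on the way.

Request:
arm_command:
  plan:
    - [[0,0,0],[4.2,-4.2,0.2],-1]
    - [[0,0,0],[4.2,-4.2,0.2],-1]
    - [[0,0,0],[4.2,-4.2,0.2],-1]
    - [[0,0,0],[4.2,-4.2,0.2],-1]
    - [[0,0,0],[4.2,-4.2,0.2],-1]
    - [[0,0,0],[4.2,-4.2,0.2],-1]
    - [[0,0,0],[4.2,-4.2,0.2],-1]
    - [[0,0,-0.17],[4.2,-4.2,0.2],-1]
    - [[0,0,-0.17],[4.2,-4.2,0.2],-1]
    - [[0,0,-0.18],[2,-2,0.2],-1]
    - [[0,0,0],[0,0,0],-1]
  squeeze: 30

```text
time_s: 1.52
tcp_pos: [0.4117, -0.0222, 0.2326]
tcp_rot: [-2.895, -1.21, -0.002]
contact_force: [0.3, -0.5, 0.3]
width: 0.0854
```

```bash
cat >> h.py <<'E'
def wsnap(name):
    st=sensors.get_state(); w=vision.snapshot('wrist'); 
    T=np.eye(4);T[:3,:3]=R.from_rotvec(st['tcp_rot']).as_matrix();T[:3,3]=st['tcp_pos']
    C=T@w['tool_from_camera']; w['position']=C[:3,3]; w['orientation']=R.from_matrix(C[:3,:3]).as_rotvec()
    save(w,name+'.png'); np.save(name+'.npy',w,allow_pickle=True); return w
E
python3 - <<'E'
from h import *
plan_to([.615,.276,.15]); w=wsnap('w2'); print(sensors.get_state()['qpos'].round(2))
E
```

```text
t 1.52 tcp [ 0.4117 -0.0222  0.2326] jaw ang -44.6 tilt [-6.0e-04  3.9e-03 -1.0e+00] w 0.0854 F [ 0.3  -0.53  0.33]
shift cm [35.49 -6.46  8.37]
[-0.06 -0.25 -0.18  1.64  0.    2.29]
```

View pics/w2.png

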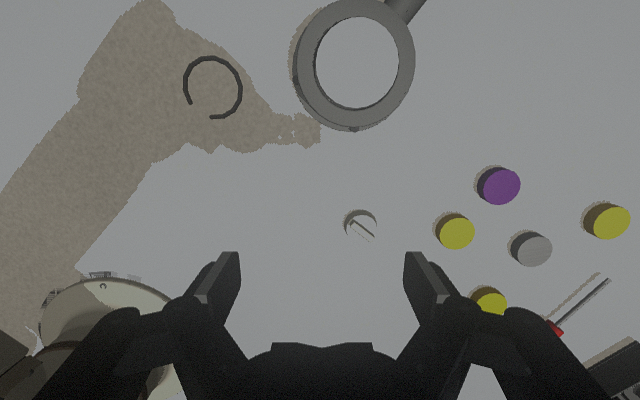

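The valve's seat is at (357,62), the knob at (361,225), the steel disc at (531,249) and the clip at (213,87). The gripper is at the bottom of the picture.

```bash
cat >> h.py <<'E'
def pw(d):
    f=200/np.tan(np.radians(d['vfov']/2)); M=R.from_rotvec(d['orientation']).as_matrix()
    vv,uu=np.mgrid[:400,:640]; return np.stack([(uu-d['cx'])/f,-(vv-d['cy'])/f,-np.ones_like(uu)],-1)*d['depth'][...,None]@M.T+d['position']
def blob(d,mask,u,v,z,name=''):
    n,l,s,c=cv2.connectedComponentsWithStats(mask.astype(np.uint8)); k=l[v,u]
    cs,_=cv2.findContours((l==k).astype(np.uint8),cv2.RETR_EXTERNAL,cv2.CHAIN_APPROX_NONE)
    pts=max(cs,key=len)[:,0]; W=np.array([ray_world(d,a,b,z)[:2] for a,b in pts])
    (cx,cy),r=cv2.minEnclosingCircle(W.astype(np.float32)*1000)
    A=np.c_[2*W,np.ones(len(W))]; x=np.linalg.lstsq(A,(W**2).sum(1),rcond=None)[0]
    print(name,s[k].tolist(),'fit',x[:2].round(4),'r',round(float(np.sqrt(x[2]+x[0]**2+x[1]**2)),4),'encl',round(cx),round(cy),round(r,1))
E
python3 - <<'E'
from h import *
w=np.load('w2.npy',allow_pickle=True).item(); g=w['color'].astype(int).sum(2); P=pw(w); Z=P[...,2]
print(g[62,357],g[62,305],g[249,531],g[249,560],Z[62,357],Z[62,305],Z[249,531],Z[140,250],Z[300,320])
blob(w,Z>.055,357,62,.06,'seat z'); blob(w,g>420,357,62,.06,'seat col')
blob(w,(Z>.012)&(Z<.03),531,249,.016,'steel')
E
```

```text
434 295 345 429 0.06191247546295292 0.05069586907488843 0.01688634727626337 0.0005267726414857066 0.00016601899331453174
seat z [315, 16, 84, 92, 5955] fit [0.5169 0.039 ] r 0.0383 encl 516 39 39.5
seat col [316, 17, 83, 91, 5797] fit [0.5169 0.0389] r 0.0378 encl 517 39 38.4
steel [515, 235, 37, 32, 912] fit [ 0.5386 -0.2896] r 0.0232 encl 539 -289 24.9
```

Request:
arm_command:
  plan:
    - [[0,0,0],[5.5,-1.0,0],-1]
    - [[0,0,0],[6.0,-1.1,0],-1]
    - [[0,0,0],[6.0,-1.1,1],-1]
    - [[0,0,0],[6.0,-1.1,1.5],-1]
    - [[0,0,0],[6.0,-1.1,1.5],-1]
    - [[0,0,0],[3.5,-0.6,1],-1]
    - [[0,0,0],[0,0,0],-0.5]
    - [[0,0,0],[0,0,0],-0.5]

```text
time_s: 2.58
tcp_pos: [0.6116, 0.2468, 0.1824]
tcp_rot: [2.92, 1.159, 0.003]
contact_force: [0.0, 0.3, -0.1]
width: 0.0638
```

Run:
```python
from h import *
plan_to([.615,.276,.05]); w=wsnap('w3'); print(sensors.get_state()['qpos'].round(2))
g=w['color'].astype(int).sum(2); P=pw(w); Z=P[...,2]
R_=np.hypot(P[...,0]-.615,P[...,1]-.276)<.045
m=R_&(Z>.01)&(Z<.03); v,u=np.argwhere(m).mean(0).astype(int); print(u,v,g[v,u],m.sum())
blob(w,m,u,v,.018,'rub'); blob(w,R_&(g<150),u,v,.018,'col')
```

```text
t 2.58 tcp [0.6116 0.2468 0.1824] jaw ang -46.7 tilt [ 1.8e-03  4.0e-04 -1.0e+00] w 0.0638 F [ 0.03  0.32 -0.09]
shift cm [ 2.23 -1.9  13.25]
[ 0.38  0.34  0.33  1.56 -0.    2.77]
302 159 151 2723
rub [273, 130, 59, 60, 2723] fit [0.6185 0.2799] r 0.0293 encl 619 280 30.1
col [0, 0, 640, 400, 232808] fit [0.5393 0.1751] r 0.3152 encl 471 117 449.3
```

View pics/w3.png

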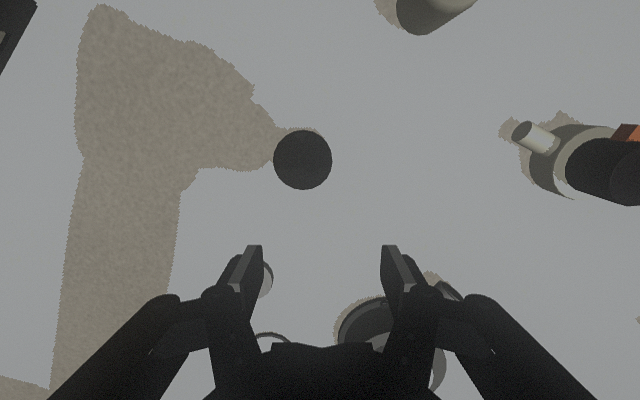

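Run:
```python
from h import *
w=np.load('w3.npy',allow_pickle=True).item(); P=pw(w); st=sensors.get_state(); M=R.from_rotvec(st['tcp_rot']).as_matrix()
T=(P-st['tcp_pos'])@M
for u,v in [(256,248),(252,250),(250,260),(386,248),(390,250),(393,262),(245,270),(240,285)]: print(u,v,(T[v,u]*1000).round(1))
m=(T[...,2]<.04)&(T[...,2]>0.002)&(np.arange(400)[:,None]>240); vv,uu=np.nonzero(m); print('max tool z mm', np.percentile(T[m][:,2],[50,90,99,100]).round(4))
plan_to([.6175,.279,.15])
```

```text
256 248 [ 12.3 -33.5  10.8]
252 250 [ 12.7 -34.9   8. ]
250 260 [ 12.2 -33.8  -0.8]
386 248 [13.1 32.1  9.4]
390 250 [12.5 33.9  8.5]
393 262 [11.9 33.  -1.9]
245 270 [ 12.4 -33.9  -9.5]
240 285 [ 11.5 -33.6 -19.2]
max tool z mm [0.0081 0.0145 0.0179 0.0199]
t 2.62 tcp [0.6115 0.2467 0.1825] jaw ang -46.7 tilt [ 1.9e-03  5.0e-04 -1.0e+00] w 0.0641 F [-0.02 -0.39 -0.67]
shift cm [ 2.64 -1.95  3.25]
```

Request:
arm_command:
  plan:
    - [[0,0,0],[2.6,-1.9,3.0],-0.85]
    - [[0,0,0],[0,0,4],-0.85]
    - [[0,0,0],[0,0,2.5],-0.85]
    - [[0,0,0],[0,0,0],-0.85]
    - [[0,0,0],[0,0,0],-0.85]

```text
time_s: 3.25
tcp_pos: [0.6192, 0.2732, 0.0926]
tcp_rot: [2.925, 1.144, 0.016]
contact_force: [-0.3, 0.0, 0.4]
width: 0.0791
```

Run:
```python
from h import *
plan_to([.6175,.279,.025]); w=wsnap('w4')
g=w['color'].astype(int).sum(2); P=pw(w); Z=P[...,2]
R_=np.hypot(P[...,0]-.6175,P[...,1]-.279)<.036
m=R_&(Z>.009)&(Z<.03); v,u=np.argwhere(m).mean(0).astype(int); print(u,v,m.sum())
blob(w,m,u,v,.018,'rub')
```

```text
t 3.25 tcp [0.6192 0.2732 0.0926] jaw ang -47.3 tilt [ 0.0099  0.0033 -0.9999] w 0.0791 F [-0.28  0.04  0.39]
shift cm [ 0.21 -0.57  6.76]
313 214 4996
rub [274, 175, 81, 79, 4996] fit [0.619  0.2803] r 0.0298 encl 619 280 30.9
```

View pics/w4.png

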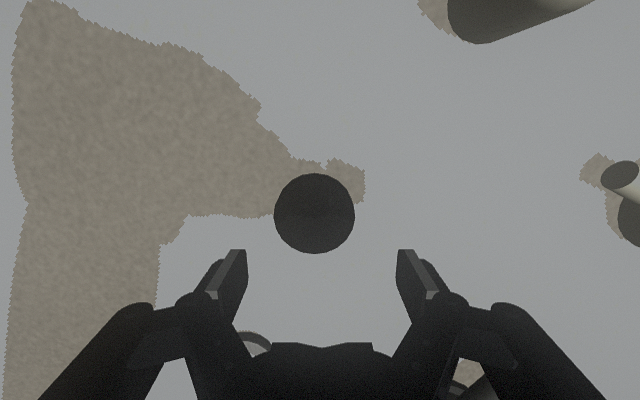

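```bash
cat >> h.py <<'E'
def full(target,jaw=None):
    st=sensors.get_state(); M=plan_to(target,st=st)
    y=M[:,1].copy(); y[2]=0
    if jaw is not None: y=np.array([np.cos(np.radians(jaw)),np.sin(np.radians(jaw)),0])
    y/=np.linalg.norm(y); z=np.array([0,0,-1.]); D=np.c_[np.cross(y,z),y,z]
    print('turn',R.from_matrix(M.T@D).as_rotvec().round(4))
E
python3 -c "
from h import *
full([.618,.2795,.025])"
```

```text
t 3.3 tcp [0.6192 0.2732 0.0926] jaw ang -47.3 tilt [ 0.0099  0.0033 -0.9999] w 0.0787 F [ 0.32 -0.1   0.04]
shift cm [ 0.27 -0.57  6.76]
turn [ 0.0043 -0.0095  0.    ]
```

Request:
arm_command:
  plan:
    - [[0.004,-0.01,0],[0.27,-0.57,2],-0.85]
    - [[0,0,0],[0,0,2],-0.85]
    - [[0,0,0],[0,0,0],-0.85]

```text
time_s: 3.68
tcp_pos: [0.618, 0.2797, 0.0514]
tcp_rot: [2.926, 1.144, 0.002]
contact_force: [-0.1, 0.6, 0.5]
width: 0.079
```

```bash
python3 -c "
from h import *
full([.618,.2795,.025])"
```

```text
t 3.67 tcp [0.618  0.2797 0.0514] jaw ang -47.3 tilt [ 1.1e-03  1.0e-04 -1.0e+00] w 0.079 F [-0.1   0.59  0.55]
shift cm [-0.02  0.02  2.64]
turn [ 0.0007 -0.0008  0.    ]
```

Request:
arm_command:
  plan:
    - [[0,0,0],[0,0,1.4],-0.85]
    - [[0,0,0],[0,0,1.2],-0.85]
    - [[0,0,0],[0,0,0],-0.85]
    - [[0,0,0],[0,0,0],0]
    - [[0,0,0],[0,0,0],0]
    - [[0,0,0],[0,0,0],0]
    - [[0,0,0],[0,0,0],0]
  squeeze: 25

```text
time_s: 4.55
tcp_pos: [0.6184, 0.28, 0.0245]
tcp_rot: [2.926, 1.144, 0.004]
contact_force: [0.3, -0.2, -0.7]
width: 0.0588
```

```bash
python3 -c "
from h import *
full([.5169,.039,.15]); wsnap('w5')"
```

```text
t 4.55 tcp [0.6184 0.28   0.0245] jaw ang -47.3 tilt [ 2.2e-03  6.0e-04 -1.0e+00] w 0.0588 F [ 0.27 -0.24 -0.67]
shift cm [-23.78  10.83 -12.59]
turn [ 0.0011 -0.002   0.    ]
```

View pics/w5.png

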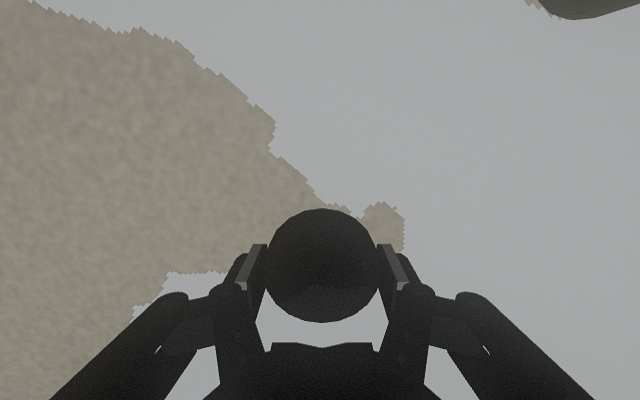

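The rubber disc is held between the pads, with its centre near (321,265). I'll measure its place in the tool frame and then lift.

Run:
```python
from h import *
w=np.load('w5.npy',allow_pickle=True).item(); P=pw(w); Z=P[...,2]
R_=np.hypot(P[...,0]-.6184,P[...,1]-.280)<.0305
m=R_&(Z>.012)&(Z<.024); v,u=np.argwhere(m).mean(0).astype(int); print(u,v,m.sum(),np.median(Z[m]))
blob(w,m,u,v,.018,'rub')
#color contour front arc: dark vs. bright, rows 205-245
g=w['color'].astype(int).sum(2)
pts=[]
for c in range(275,370,5):
    col=g[195:280,c]; r=195+np.argmax(col<130); pts.append((c,r))
print(pts)
W=np.array([ray_world(w,a,b-.5,.018)[:2] for a,b in pts])
from scipy.optimize import least_squares
s=least_squares(lambda p:np.hypot(*(W-p).T)-.030,[.618,.28],loss='soft_l1',f_scale=.0005); print(s.x,np.abs(s.fun).max())
st=sensors.get_state();M=R.from_rotvec(st['tcp_rot']).as_matrix(); print('off in tool mm',(M.T@(np.r_[s.x,.018]-st['tcp_pos'])*1000).round(1))
```

```text
321 268 10147 0.0195411912841192
rub [260, 214, 124, 109, 10144] fit [0.6189 0.2807] r 0.0306 encl 619 280 32.3
[(275, np.int64(233)), (280, np.int64(227)), (285, np.int64(223)), (290, np.int64(222)), (295, np.int64(216)), (300, np.int64(217)), (305, np.int64(216)), (310, np.int64(218)), (315, np.int64(219)), (320, np.int64(222)), (325, np.int64(218)), (330, np.int64(219)), (335, np.int64(231)), (340, np.int64(219)), (345, np.int64(223)), (350, np.int64(227)), (355, np.int64(229)), (360, np.int64(233)), (365, np.int64(238))]
[0.61735778 0.28292056] 0.005562951512012842
off in tool mm [ 1.2 -2.9  6.5]
```

Request:
arm_command:
  plan:
    - [[0,0,0],[0,0,-2],0]
    - [[0,0,0],[0,0,-4],0]
    - [[0,0,0],[0,0,-5],0]
    - [[0,0,0],[-2,1,-3],0]
    - [[0,0,0],[0,0,0],0]

```text
time_s: 5.22
tcp_pos: [0.61, 0.2587, 0.1746]
tcp_rot: [2.925, 1.145, 0.009]
contact_force: [-0.4, 0.7, -1.5]
width: 0.059
```

```bash
cat >> h.py <<'E'
from scipy.optimize import least_squares
def arc(w,cols,r0,r1,thr,z,rad,g=None,dark=True):
    g=w['color'].astype(int).sum(2) if g is None else g
    pts=[]
    for c in cols:
        col=g[r0:r1,c]; k=np.argmax(col<thr) if dark else np.argmax(col>thr)
        if k>0: pts.append((c,r0+k-(thr-col[k])/(col[k-1]-col[k]+1e-9)*1.0))
    W=np.array([ray_world(w,a,b,z)[:2] for a,b in pts]); c0=W.mean(0)
    M=R.from_rotvec(w['orientation']).as_matrix()
    s=least_squares(lambda p:np.hypot(*(W-p).T)-rad,c0-M[:2,1]*rad*.7,loss='soft_l1',f_scale=.0005); print('arc',len(pts),s.x.round(4),'res',np.sqrt((s.fun**2).mean()).round(5)); return s.x
def intool(p,z,w_st): 
    M=R.from_rotvec(w_st['tcp_rot']).as_matrix(); return (M.T@(np.r_[p,z]-w_st['tcp_pos'])*1000).round(1)
E
python3 - <<'E'
from h import *
w=np.load('w5.npy',allow_pickle=True).item(); g=w['color'].astype(int).sum(2); print(g[200:216,321])
c=arc(w,range(280,364,4),195,270,200,.018,.030); 
print(intool(c,.018,{'tcp_pos':np.array([.6184,.280,.0245]),'tcp_rot':np.array([2.926,1.144,.004])}))
full([.5169,.039,.15])
E
```

```text
[423 401 404 413 401 402 407 415 242 142 149 143 149 139 149 142]
arc 21 [0.6218 0.2834] res 0.00037
[ 4.8 -0.2  6.5]
t 5.22 tcp [0.61   0.2587 0.1746] jaw ang -47.3 tilt [ 0.0054  0.0018 -1.    ] w 0.059 F [-0.43  0.67 -1.51]
shift cm [-21.76   9.81   2.37]
turn [ 0.0024 -0.0052  0.    ]
```

Request:
arm_command:
  plan:
    - [[0.002,-0.005,0],[-5.0,2.3,0],0]
    - [[0,0,0],[-5.5,2.5,0],0]
    - [[0,0,0],[-5.5,2.5,0],0]
    - [[0,0,0],[-4.5,2,1],0]
    - [[0,0,0],[-1,0.4,2],0]
    - [[0,0,0],[0,0,0],0]

```text
time_s: 5.98
tcp_pos: [0.5153, 0.0378, 0.141]
tcp_rot: [-2.924, -1.147, 0.001]
contact_force: [0.0, 0.8, -0.5]
width: 0.059
```

Run:
```python
from h import *
full([.5169,.039,.15]); st=sensors.get_state(); w=wsnap('w6')
d=vision.snapshot('top'); save(d,'t6.png'); np.save('t6.npy',d,allow_pickle=True)
cv2.imwrite('pics/t6c.png',cv2.resize(d['color'][120:280,200:360],None,fx=3.7,fy=3.7,interpolation=cv2.INTER_CUBIC))
```

```text
t 5.97 tcp [0.5153 0.0378 0.141 ] jaw ang -47.2 tilt [-7.e-04  3.e-04 -1.e+00] w 0.059 F [ 0.05  0.76 -0.51]
shift cm [ 0.19  0.02 -0.9 ]
turn [-0.0007  0.0003  0.    ]
```

View pics/w6.png

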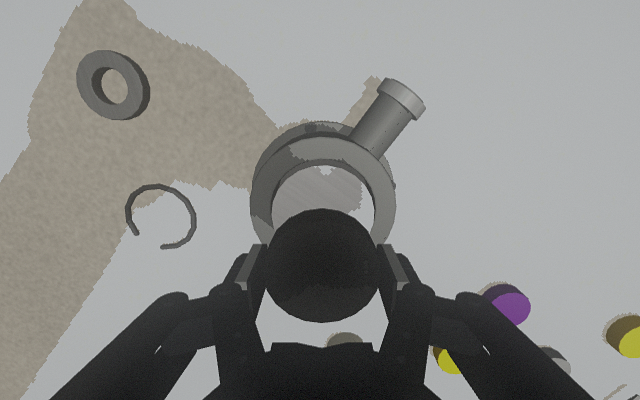

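```bash
cat >> h.py <<'E'
def zarc(w,zlo,zhi,ztop,rad,c0,box=None,tol=.012):
    """fit circle of fixed radius to outer border of depth band zlo..zhi"""
    P=pw(w);Z=P[...,2]; m=((Z>zlo)&(Z<zhi)&(np.hypot(P[...,0]-c0[0],P[...,1]-c0[1])<rad+tol)).astype(np.uint8)
    m=cv2.morphologyEx(m,cv2.MORPH_OPEN,np.ones((3,3)))
    cs,_=cv2.findContours(m,cv2.RETR_EXTERNAL,cv2.CHAIN_APPROX_NONE); pts=max(cs,key=cv2.contourArea)[:,0]
    if box: pts=pts[(pts[:,0]>=box[0])&(pts[:,0]<=box[1])&(pts[:,1]>=box[2])&(pts[:,1]<=box[3])]
    W=np.array([ray_world(w,a,b,ztop)[:2] for a,b in pts])
    s=least_squares(lambda p:np.hypot(*(W-p).T)-rad,c0,loss='soft_l1',f_scale=.0004); print('zarc',len(pts),s.x.round(4),'rms',np.sqrt((s.fun**2).mean()).round(5), 'Zmed',np.median(Z[m>0]).round(4)); return s.x
E
python3 - <<'E'
from h import *
w=np.load('w6.npy',allow_pickle=True).item(); st=sensors.get_state(); Z=pw(w)[...,2]
print(Z[190:205:4,300:345:10].round(3), Z[180,262],Z[180,386],Z[265,321])
c=arc(w,range(284,360,4),196,270,220,.1345,.030); print('disc',intool(c,.1345,st))
zarc(w,.054,.07,.060,.039,[.516,.038],(270,378,150,222))
zarc(w,.045,.054,.050,.058,[.516,.038],(255,392,130,240))
E
```

```text
[[0.06  0.061 0.062 0.061 0.061]
 [0.06  0.061 0.061 0.062 0.061]
 [0.06  0.061 0.061 0.061 0.061]
 [0.06  0.061 0.06  0.062 0.061]] 0.04984483309606336 0.05025161068791911 0.13607403922010455
arc 19 [0.5189 0.0413] res 0.00032
disc [ 3.4 -0.3  8.2]
zarc 242 [0.5171 0.0388] rms 0.01372 Zmed 0.0607
zarc 401 [0.5162 0.0381] rms 0.01164 Zmed 0.0506
```

View pics/t6c.png

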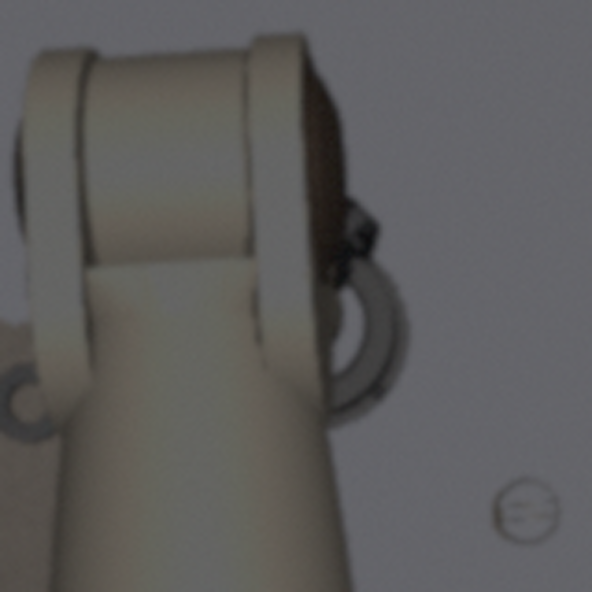

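Run:
```python
from h import *
w=np.load('w6.npy',allow_pickle=True).item(); st=sensors.get_state(); print(st['tcp_pos'],st['time_s'])
c=arc(w,range(284,360,4),196,270,220,.1361,.030); print('disc',intool(c,.1361,st))
# seat via manual arc: colour profile
g=w['color'].astype(int).sum(2); print(g[150:180,320],g[200,262:285],g[200,365:385])
M=R.from_rotvec(st['tcp_rot']).as_matrix(); e=np.array([.5168,.0387])-c; print('move tool',(M.T@np.r_[e,0]*1000).round(1))
s=vision.snapshot('scene'); save(s,'s6.png'); np.save('s6.npy',s,allow_pickle=True)
cv2.imwrite('pics/s6c.png',cv2.resize(s['color'][130:290,260:460],None,fx=3.7,fy=3.7,interpolation=cv2.INTER_CUBIC))
```

```text
[0.51654831 0.0387529  0.14269213] 6.075
arc 19 [0.5193 0.0417] res 0.00034
disc [ 4.  -0.3  6.6]
[374 362 368 358 363 363 364 356 306 266 256 274 265 257 257 336 523 530
 542 434 415 522 438 416 419 418 421 420 427 429] [252 261 258 252 262 248 258 259 227 170 161 327 418 415 415 419 410 411
 415 415 415 409 408] [524 523 525 528 525 531 544 327 166 189 340 354 361 356 366 357 368 361
 368 360]
move tool [-3.8  0.5 -0. ]
```

View pics/s6c.png

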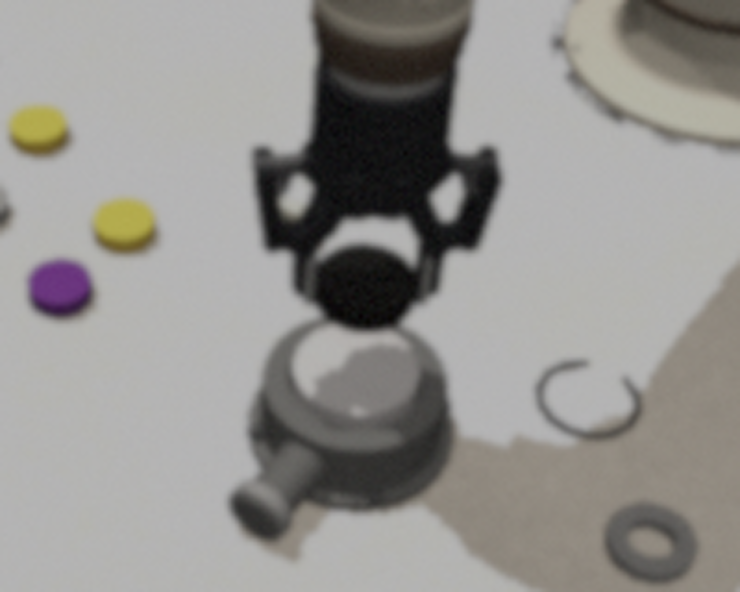

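Run:
```python
from h import *
w=np.load('w6.npy',allow_pickle=True).item(); st=sensors.get_state()
g=cv2.GaussianBlur(w['color'],(0,0),.6).astype(int).sum(2)
pts=[]
for r in range(178,232,3):
    row=g[r]
    k=[c for c in range(265,300) if row[c]<290 and row[c+1]>=290]; 
    if k: pts.append((k[-1]+.5,r))
    k=[c for c in range(350,385) if row[c]>=290 and row[c+1]<290]
    if k: pts.append((k[0]+.5,r))
for c in range(295,355,4):
    k=[r for r in range(155,185) if g[r,c]<310 and g[r+1,c]>=310]
    if k: pts.append((c,k[-1]+.5))
W=np.array([ray_world(w,*p,.06)[:2] for p in pts])
for rad in (.039,.038):
    s=least_squares(lambda p:np.hypot(*(W-p).T)-rad,[.516,.038],loss='soft_l1',f_scale=.0004); print(s.x.round(4),(s.fun*1000).round(1))
full([.5127,.0357,.141])
```

```text
[0.5168 0.0385] [ 0.2  0.1  0.2  0.  -0.2  0.3  0.3  0.1 -0.3 -0.4 -0.  -0.2 -0.2  0.3
 -0.3 -0.5 -0.2 -0.4  0.  -0.1 -0.3 -0.5 -0.5  0.1  0.2 -0.7 -0.4 -0.6
 -0.1 -0.4  0.1 -0.2  0.4 -0.1 -0.3  0.3 -0.2  0.3  0.2  0.3 -0.1 -0.2
 -0.2  0.1 -0.1  0.1]
[0.5176 0.0394] [ 0.2  0.3  0.2  0.3 -0.1  0.6  0.5  0.5 -0.   0.1  0.3  0.4  0.1  0.9
  0.1  0.2  0.3  0.4  0.6  0.7  0.4  0.5  0.3  1.1  1.1  0.4  0.5  0.6
  0.9  0.6  1.3 -0.3  0.2 -0.3 -0.6  0.1 -0.4 -0.  -0.1  0.1 -0.3 -0.4
 -0.4 -0.  -0.1  0.1]
t 6.12 tcp [0.5168 0.039  0.143 ] jaw ang -47.1 tilt [ 2.4e-03  6.0e-04 -1.0e+00] w 0.0589 F [ 0.74 -0.32 -0.46]
shift cm [-0.53 -0.04  0.2 ]
turn [ 0.0012 -0.0021  0.    ]
```

Request:
arm_command:
  plan:
    - [[0.001,-0.002,0],[-0.6,0.02,2.5],0]
    - [[0,0,0],[0,0,2.0],0]
    - [[0,0,0],[0,0,0],0]
    - [[0,0,0],[0,0,0],0]

```text
time_s: 6.62
tcp_pos: [0.5157, 0.0382, 0.1004]
tcp_rot: [2.92, 1.156, 0.007]
contact_force: [0.7, 0.3, 0.4]
width: 0.0588
```

Run:
```python
from h import *
full([.5128,.0346,.0845]); st=sensors.get_state(); w=wsnap('w7'); z=st['tcp_pos'][2]-.0065
c=arc(w,range(284,360,4),196,270,220,z,.030); print('disc',intool(c,z,st))
```

```text
t 6.62 tcp [0.5157 0.0382 0.1004] jaw ang -46.8 tilt [ 4.6e-03  7.0e-04 -1.0e+00] w 0.0588 F [0.75 0.3  0.35]
shift cm [-0.46  0.06  1.59]
turn [ 0.0026 -0.0038  0.    ]
arc 19 [0.5192 0.0417] res 0.0003
disc [ 4.9 -0.1  6.5]
```

View pics/w7.png

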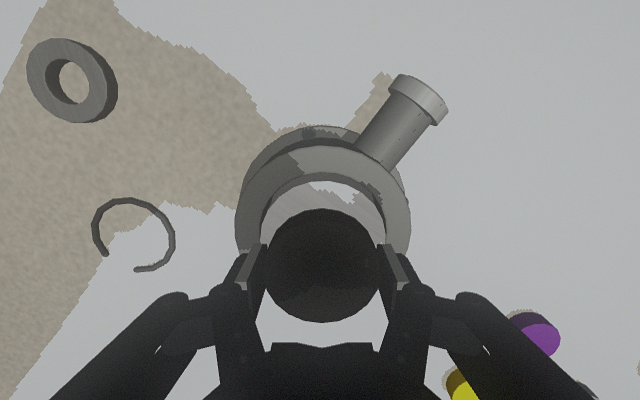

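```bash
cat >> h.py <<'E'
def seatfit(w,z=.06,rad=.039,cols=None,rows=None,L=(255,300),Rr=(345,400),top=(160,215)):
    g=cv2.GaussianBlur(w['color'],(0,0),.6).astype(int).sum(2); pts=[]
    for r in rows:
        k=[c for c in range(*L) if g[r,c]<290 and g[r,c+1]>=290]
        if k: pts.append((k[-1]+.5,r))
        k=[c for c in range(*Rr) if g[r,c]>=290 and g[r,c+1]<290]
        if k: pts.append((k[0]+.5,r))
    for c in cols:
        k=[r for r in range(*top) if g[r,c]<300 and g[r+1,c]>=300]
        if k: pts.append((c,k[-1]+.5))
    W=np.array([ray_world(w,*p,z)[:2] for p in pts])
    s=least_squares(lambda p:np.hypot(*(W-p).T)-rad,[.516,.038],loss='soft_l1',f_scale=.0004); print('seat',s.x.round(4),(s.fun*1000).round(1)); return s.x
E
python3 - <<'E'
from h import *
w=np.load('w7.npy',allow_pickle=True).item()
seatfit(w,rows=range(200,235,3),cols=range(290,360,4))
E
```

```text
seat [0.5168 0.0385] [-0.2  0.  -0.1  0.2  0.2  0.   0.2 -0.5 -0.2 -0.4 -0.5 -0.1 -0.1 -0.3
 -0.2 -0.3 -0.2 -0.3  0.  -0.7 -0.3 -0.4 -0.5 -0.   0.  -0.   0.2 -0.1
 -0.1  0.5  0.2 -0.1 -0.2 -0.1  0.1 -0.2  0.2  0.3  0.4  0.2  0.1  0.3]
```

```bash
python3 -c "
from h import *
full([.5133,.035,.088])"
```

```text
t 6.67 tcp [0.5157 0.0382 0.1004] jaw ang -46.8 tilt [ 4.7e-03  8.0e-04 -1.0e+00] w 0.059 F [-1.01  0.49  0.09]
shift cm [-0.4   0.07  1.24]
turn [ 0.0026 -0.0039  0.    ]
```

Request:
arm_command:
  plan:
    - [[0.003,-0.004,0],[-0.4,0.07,1.0],0]
    - [[0,0,0],[0,0,0],0]
    - [[0,0,0],[0,0,0],0]

```text
time_s: 7.05
tcp_pos: [0.5138, 0.0349, 0.091]
tcp_rot: [2.921, 1.157, 0.002]
contact_force: [-1.0, 0.3, -0.6]
width: 0.0588
```

```bash
python3 -c "
from h import *
full([.5133,.035,.0845])"
```

```text
t 7.05 tcp [0.5138 0.0349 0.091 ] jaw ang -46.8 tilt [ 1.e-03  2.e-04 -1.e+00] w 0.0588 F [-1.01  0.34 -0.59]
shift cm [-0.03 -0.04  0.65]
turn [ 0.0005 -0.0009  0.    ]
```

Request:
arm_command:
  plan:
    - [[0,0,0],[-0.03,-0.03,0.5],0]
    - [[0,0,0],[0,0,0.05],0]
    - [[0,0,0],[0,0,0],0]

```text
time_s: 7.42
tcp_pos: [0.5134, 0.0349, 0.0853]
tcp_rot: [2.921, 1.156, 0.002]
contact_force: [0.0, 0.6, -0.6]
width: 0.059
```

Request:
arm_command:
  plan:
    - [[0,0,0],[0,0,0.07],0]
    - [[0,0,0],[0,0,0],0]

```text
time_s: 7.68
tcp_pos: [0.5134, 0.0349, 0.0847]
tcp_rot: [2.921, 1.156, 0.002]
contact_force: [0.0, -0.7, -0.2]
width: 0.0589
```

Request:
arm_command:
  plan:
    - [[0,0,0],[0,0,0.05],0]
    - [[0,0,0],[0,0,0],0]

```text
time_s: 7.92
tcp_pos: [0.5135, 0.0349, 0.0842]
tcp_rot: [2.921, 1.156, 0.002]
contact_force: [0.1, 0.2, -0.5]
width: 0.0594
```

```bash
python3 -c "
from h import *
full([.5133,.035,.0845]);wsnap('w8')
for i in range(3): vision.snapshot('wrist'); print(sensors.get_state()['contact_force'])"
```

```text
t 7.92 tcp [0.5135 0.0349 0.0842] jaw ang -46.8 tilt [ 1.5e-03  3.0e-04 -1.0e+00] w 0.0594 F [ 0.06  0.2  -0.47]
shift cm [-0.01 -0.02 -0.03]
turn [ 0.0008 -0.0013  0.    ]
[-0.24626455  0.60247828 -0.98342359]
[ 1.2207753   0.10094336 -0.08217646]
[ 0.21012861 -0.1126447   0.09235967]
```

View pics/w8.png

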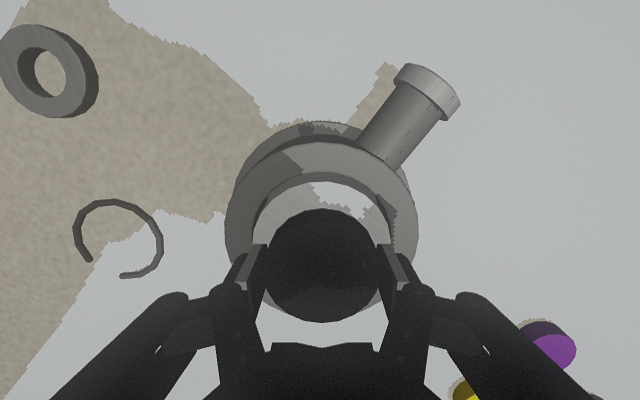

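Request:
arm_command:
  plan:
    - [[0,0,0],[0,0,0.06],0]
    - [[0,0,0],[0,0,0],0]

```text
time_s: 8.38
tcp_pos: [0.5135, 0.0349, 0.0836]
tcp_rot: [2.921, 1.156, 0.003]
contact_force: [0.3, -0.2, -0.5]
width: 0.0591
```

```bash
python3 -c "
from h import *
full([.5133,.035,.0845])
for i in range(3): vision.snapshot('wrist'); print(sensors.get_state()['contact_force'].round(2))
st=sensors.get_state(); w=wsnap('w9'); seatfit(w,rows=range(205,235,3),cols=range(290,370,4),L=(245,300),Rr=(345,400))
z=st['tcp_pos'][2]-.0065
c=arc(w,range(284,360,4),198,270,220,z,.030); print('disc',intool(c,z,st),np.median(pw(w)[250:280,300:340,2]))
"
```

```text
t 8.38 tcp [0.5135 0.0349 0.0836] jaw ang -46.8 tilt [ 1.6e-03  3.0e-04 -1.0e+00] w 0.0591 F [ 0.31 -0.15 -0.54]
shift cm [-0.01 -0.02 -0.09]
turn [ 0.0009 -0.0014  0.    ]
[ 0.8 -0.4 -0.5]
[ 1.48  0.57 -0.99]
[ 0.36 -0.03  0.71]
seat [0.5168 0.0385] [-0.1  0.2  0.1 -0.  -0.  -0.1  0.  -0.5 -0.3 -0.4 -0.5 -0.2 -0.2 -0.3
 -0.2 -0.3 -0.2 -0.3 -0.1 -0.7  0.1 -0.2  0.1  0.   0.1  0.2 -0.  -0.2
 -0.2  0.4  0.1 -0.2  0.2  0.2  0.4  0.1 -0.   0.   0.2  0.5]
arc 19 [0.517  0.0383] res 0.0003
disc [ 4.9 -0.1  6.5] 0.07890942460791597
```

Request:
arm_command:
  plan:
    - [[0,0,0],[0,0,0.05],0]
    - [[0,0,0],[0,0,0],0]

```text
time_s: 8.82
tcp_pos: [0.5136, 0.0349, 0.0835]
tcp_rot: [2.921, 1.156, 0.003]
contact_force: [-0.3, 0.4, 0.6]
width: 0.0587
```

```bash
python3 -c "
from h import *
full([.5133,.035,.0845])
f=[]
for i in range(3): vision.snapshot('wrist'); f.append(sensors.get_state()['contact_force'])
print(np.mean(f,0))
"
```

```text
t 8.82 tcp [0.5136 0.0349 0.0835] jaw ang -46.8 tilt [ 2.1e-03  4.0e-04 -1.0e+00] w 0.0587 F [-0.33  0.37  0.62]
shift cm [-0.02 -0.03 -0.1 ]
turn [ 0.0011 -0.0017  0.    ]
[-0.40930251 -0.37962503  1.65685582]
```

The force has risen to 1.7 N with the descent stopped, so the disc is on the seat. I'll release, rise and look.

Request:
arm_command:
  plan:
    - [[0,0,0],[0,0,0],-0.8]
    - [[0,0,0],[0,0,0],-0.8]
    - [[0,0,0],[0,0,0],-0.8]
    - [[0,0,0],[0,0,-2.5],-0.9]
    - [[0,0,0],[0,0,-4],-0.9]
    - [[0,0,0],[-3,0,-4],-0.9]
    - [[0,0,0],[-3,0,0],-0.9]
    - [[0,0,0],[0,0,0],-0.9]

```text
time_s: 9.98
tcp_pos: [0.4685, -0.0071, 0.191]
tcp_rot: [2.92, 1.157, 0.001]
contact_force: [0.6, 0.2, -0.4]
width: 0.0811
```

Run:
```python
from h import *
full([.5386,-.29,.15]); st=sensors.get_state(); w=wsnap('w10')
zarc(w,.07,.09,.078,.030,[.517,.038])
```

```text
t 9.97 tcp [ 0.4685 -0.0071  0.191 ] jaw ang -46.8 tilt [ 1.e-03 -2.e-04 -1.e+00] w 0.0811 F [ 0.6   0.21 -0.45]
shift cm [-14.28  25.41   4.11]
turn [ 0.0009 -0.0006  0.    ]
zarc 223 [0.5136 0.0352] rms 0.00096 Zmed 0.0786
```

View pics/w10.png

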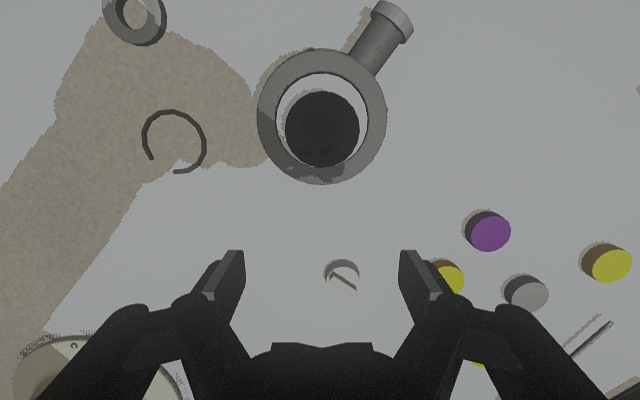

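The disc sits about 5 mm off towards the bottom of the picture: seat (322,121), disc (322,129). My close-up arc had picked up the side wall's lower edge. I'll measure again and correct it.

Run:
```python
from h import *
w=np.load('w10.npy',allow_pickle=True).item(); st=sensors.get_state(); print(w['position'])
P=pw(w);Z=P[...,2]
g=w['color'].astype(int).sum(2)
m=(Z>.0745)&(Z<.09); print('centroid',P[m][:,:2].mean(0), m.sum())
zarc(w,.0745,.09,.078,.030,[.5136,.035])
a=(g<200)&(np.hypot(P[...,0]-.5136,P[...,1]-.035)<.05); blob(w,a,322,129,.078,'dark')
m=(Z>.053)&(Z<.07)|a; m&=np.hypot(P[...,0]-.5168,P[...,1]-.0385)<.05
blob(w,m,322,100,.06,'seat')
d=vision.snapshot('top');save(d,'t10.png');np.save('t10.npy',d,allow_pickle=True)
cv2.imwrite('pics/t10c.png',cv2.resize(d['color'][160:260,230:340],None,fx=5,fy=5,interpolation=cv2.INTER_CUBIC))
full([.5136,.035,.15])
```

```text
[0.52761608 0.04912421 0.30928472]
centroid [0.51428714 0.03590277] 4472
zarc 223 [0.5136 0.0352] rms 0.00096 Zmed 0.0786
dark [285, 91, 75, 77, 4435] fit [0.5134 0.0351] r 0.0291 encl 513 35 30.0
seat [275, 72, 94, 96, 7008] fit [0.5173 0.0395] r 0.0392 encl 517 39 40.0
t 10.07 tcp [ 0.4695 -0.0062  0.1906] jaw ang -46.7 tilt [ 0.001  0.    -1.   ] w 0.0812 F [0.18 0.34 0.27]
shift cm [6.04 0.02 4.06]
turn [ 0.0007 -0.0007  0.    ]
```

View pics/t10c.png

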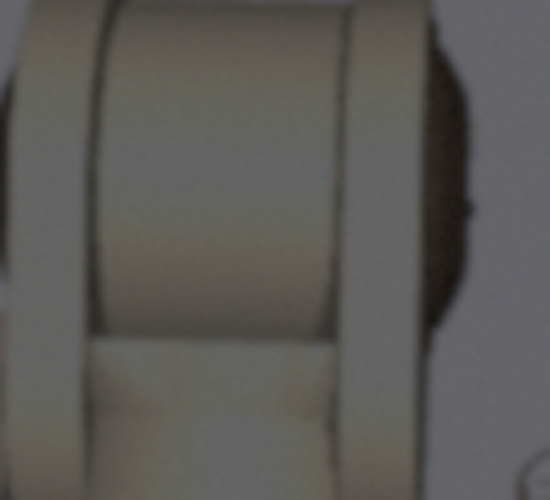

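Request:
arm_command:
  plan:
    - [[0,0,0],[3,0,0],-0.85]
    - [[0,0,0],[3,0,3],-0.85]
    - [[0,0,0],[0,0,3.5],-0.85]
    - [[0,0,0],[0,0,0],-0.85]

```text
time_s: 10.58
tcp_pos: [0.5161, 0.0384, 0.1224]
tcp_rot: [-2.919, -1.161, -0.0]
contact_force: [0.4, -0.6, 0.8]
width: 0.0789
```

```bash
python3 -c "
from h import *
full([.5135,.035,.0845])
"
```

```text
t 10.57 tcp [0.5161 0.0384 0.1224] jaw ang -46.6 tilt [-1.e-04  4.e-04 -1.e+00] w 0.0789 F [ 0.44 -0.57  0.76]
shift cm [-0.43  0.07  3.79]
turn [-0.0003 -0.0002 -0.    ]
```

Request:
arm_command:
  plan:
    - [[0,0,0],[-0.43,0.07,1.5],-0.85]
    - [[0,0,0],[0,0,1.5],-0.85]
    - [[0,0,0],[0,0,0.6],-0.85]
    - [[0,0,0],[0,0,0],-0.85]

```text
time_s: 11.08
tcp_pos: [0.5144, 0.0348, 0.0865]
tcp_rot: [2.919, 1.16, 0.004]
contact_force: [0.7, -0.3, -0.1]
width: 0.0787
```

```bash
python3 -c "
from h import *
full([.5135,.035,.0845])
"
```

```text
t 11.07 tcp [0.5144 0.0348 0.0865] jaw ang -46.7 tilt [ 2.6e-03  6.0e-04 -1.0e+00] w 0.0787 F [ 0.75 -0.34 -0.06]
shift cm [-0.05 -0.08  0.2 ]
turn [ 0.0013 -0.0023  0.    ]
```

Request:
arm_command:
  plan:
    - [[0.001,-0.002,0],[-0.05,-0.05,0.15],-0.85]
    - [[0,0,0],[0,0,0],0]
    - [[0,0,0],[0,0,0],0]
    - [[0,0,0],[0,0,0],0]
    - [[0,0,0],[0,0,-0.3],0]
    - [[0,0,0],[0,0,0],0]

```text
time_s: 11.82
tcp_pos: [0.5143, 0.0348, 0.0897]
tcp_rot: [2.919, 1.16, 0.004]
contact_force: [-0.5, 0.2, -1.3]
width: 0.0592
```

```bash
python3 -c "
from h import *
full([.517,.0387,.0875])
"
```

```text
t 11.82 tcp [0.5143 0.0348 0.0897] jaw ang -46.7 tilt [ 2.7e-03  1.0e-04 -1.0e+00] w 0.0592 F [-0.52  0.21 -1.32]
shift cm [ 0.46 -0.1   0.22]
turn [ 0.0018 -0.002   0.    ]
```

Request:
arm_command:
  plan:
    - [[0.001,-0.002,0],[0.48,-0.1,0.15],0]
    - [[0,0,0],[0,0,0],0]
    - [[0,0,0],[0,0,0.15],0]
    - [[0,0,0],[0,0,0],0]

```text
time_s: 12.32
tcp_pos: [0.5174, 0.0392, 0.0864]
tcp_rot: [2.919, 1.16, 0.0]
contact_force: [0.5, 0.1, -0.3]
width: 0.0587
```

```bash
python3 -c "
from h import *
full([.517,.0387,.0855])
"
```

```text
t 12.32 tcp [0.5174 0.0392 0.0864] jaw ang -46.6 tilt [ 3.e-04 -6.e-04 -1.e+00] w 0.0587 F [ 0.52  0.1  -0.3 ]
shift cm [-0.06  0.01  0.09]
turn [ 0.0006  0.0002 -0.    ]
```

Request:
arm_command:
  plan:
    - [[0,0,0],[-0.04,0,0.08],0]
    - [[0,0,0],[0,0,0.03],0]
    - [[0,0,0],[0,0,0],0]

```text
time_s: 12.7
tcp_pos: [0.5174, 0.0391, 0.086]
tcp_rot: [2.919, 1.16, 0.002]
contact_force: [-0.5, 1.6, 1.7]
width: 0.0584
```

```bash
python3 -c "
from h import *
f=[]
for i in range(3): vision.snapshot('wrist'); f.append(sensors.get_state()['contact_force'])
print(np.mean(f,0)); full([.517,.0387,.0855])
"
```

```text
[-1.12809902  0.85894246  2.71513893]
t 12.85 tcp [0.5174 0.0391 0.086 ] jaw ang -46.6 tilt [ 1.5e-03  1.0e-04 -1.0e+00] w 0.059 F [-0.69  0.38  2.53]
shift cm [-0.06  0.    0.05]
turn [ 0.001  -0.0011  0.    ]
```

Contact is at 2.7 N. I'll release, rise and back off to a view from straight above.

Request:
arm_command:
  plan:
    - [[0,0,0],[0,0,-0.05],-0.8]
    - [[0,0,0],[0,0,0],-0.8]
    - [[0,0,0],[0,0,0],-0.8]
    - [[0,0,0],[0,0,-2.5],-0.9]
    - [[0,0,0],[0,0,-4],-0.9]
    - [[0,0,0],[-4,0,-4],-0.9]
    - [[0,0,0],[-3.5,0,0],-0.9]
    - [[0,0,0],[0,0,0],-0.9]

```text
time_s: 13.85
tcp_pos: [0.4609, -0.0139, 0.1933]
tcp_rot: [2.918, 1.161, -0.003]
contact_force: [0.4, 0.0, -0.5]
width: 0.0811
```

```bash
cat >> h.py <<'E'
def check(w,c=(.517,.0385)):
    P=pw(w);Z=P[...,2]; g=w['color'].astype(int).sum(2)
    a=(g<200)&(np.hypot(P[...,0]-c[0],P[...,1]-c[1])<.05)
    v,u=np.argwhere(a).mean(0).astype(int)
    blob(w,a,u,v,.078,'dark'); zarc(w,.0745,.09,.078,.030,list(c))
    m=((Z>.053)&(Z<.07)|a)&(np.hypot(P[...,0]-c[0],P[...,1]-c[1])<.05)
    blob(w,m,u,v,.06,'seat'); print('cam',w['position'].round(3))
E
python3 - <<'E'
from h import *
w=wsnap('w11'); full([.5386,-.29,.15]); check(w)
E
```

```text
t 13.9 tcp [ 0.4617 -0.0133  0.1934] jaw ang -46.6 tilt [-6.0e-04 -1.3e-03 -1.0e+00] w 0.0812 F [-0.    0.32 -0.18]
shift cm [-13.42  25.38   4.37]
turn [ 0.0005  0.0014 -0.    ]
dark [284, 69, 76, 79, 4646] fit [0.517  0.0392] r 0.0291 encl 517 39 29.6
zarc 223 [0.5171 0.0393] rms 0.00083 Zmed 0.0786
seat [274, 58, 96, 99, 7184] fit [0.517  0.0391] r 0.0393 encl 517 39 40.2
cam [0.52  0.043 0.311]
```

View pics/w11.png

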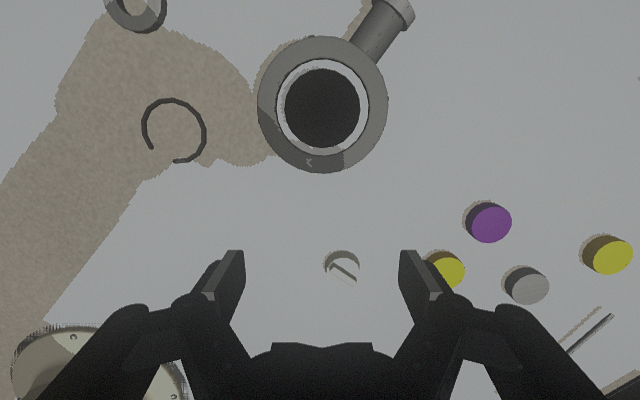

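The rubber disc is now concentric, at (322,107) on the seat (322,107), within 0.3 mm. Next is the steel disc, starting with a look from above.

Request:
arm_command:
  plan:
    - [[0,0.001,0],[-3.3,4.2,0],-0.9]
    - [[0,0,0],[-3.5,4.3,0],-0.9]
    - [[0,0,0],[-3.5,4.3,0],-0.7]
    - [[0,0,0],[-3.5,4.3,0],-0.7]
    - [[0,0,0],[-3.5,4.3,0],-0.7]
    - [[0,0,0],[-3.5,4.0,0],-0.7]
    - [[0,0,0],[0,0,0],-0.7]
    - [[0,0,0],[0,0,0],-0.7]

```text
time_s: 14.9
tcp_pos: [0.4923, -0.3477, 0.1877]
tcp_rot: [-2.911, -1.171, 0.0]
contact_force: [0.1, 0.1, 0.4]
width: 0.0728
```

Run:
```python
from h import *
full([.538,-.29,.12]); w=wsnap('w12'); P=pw(w);Z=P[...,2]
m=(Z>.010)&(Z<.03)&(np.hypot(P[...,0]-.538,P[...,1]+.29)<.035); v,u=np.argwhere(m).mean(0).astype(int); print(u,v,m.sum(),w['position'].round(3))
blob(w,m,u,v,.016,'steel'); zarc(w,.01,.03,.016,.023,[.538,-.29])
```

```text
t 14.9 tcp [ 0.4923 -0.3477  0.1877] jaw ang -46.2 tilt [-0.0015  0.0033 -1.    ] w 0.0728 F [0.08 0.05 0.36]
shift cm [ 7.28 -0.97  6.78]
turn [-0.0034 -0.0012 -0.    ]
313 113 1745 [ 0.551 -0.291  0.306]
steel [291, 90, 47, 48, 1745] fit [ 0.5386 -0.2917] r 0.0222 encl 539 -292 22.8
zarc 137 [ 0.5386 -0.2916] rms 0.00096 Zmed 0.0166
```

View pics/w12.png

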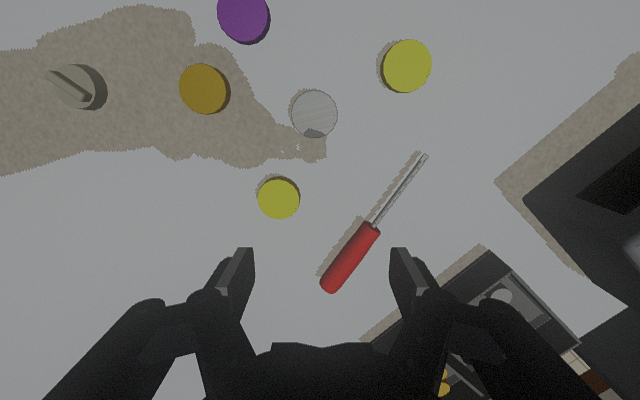

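The steel disc is at (314,113), plain, brushed and solid, at world (0.5386, -0.2917). The jaw line is clear of the yellow discs.

Request:
arm_command:
  plan:
    - [[-0.003,-0.001,0],[3.7,-0.5,4],-0.7]
    - [[0,0,0],[3.7,-0.5,4],-0.7]
    - [[0,0,0],[0,0,3],-0.7]
    - [[0,0,0],[0,0,0],-0.7]
    - [[0,0,0],[0,0,0],-0.7]

```text
time_s: 15.58
tcp_pos: [0.5422, -0.2816, 0.078]
tcp_rot: [2.908, 1.182, 0.005]
contact_force: [0.2, 0.9, 0.4]
width: 0.0727
```

Run:
```python
from h import *
full([.5386,-.2917,.027])
```

```text
t 15.57 tcp [ 0.5422 -0.2816  0.078 ] jaw ang -45.8 tilt [ 0.0039 -0.0018 -1.    ] w 0.0727 F [0.15 0.88 0.43]
shift cm [-0.97  0.45  5.1 ]
turn [ 0.004  -0.0015  0.    ]
```

Request:
arm_command:
  plan:
    - [[0.004,-0.0015,0],[-0.97,0.45,1],-0.7]
    - [[0,0,0],[0,0,1.5],-0.7]
    - [[0,0,0],[0,0,0],-0.7]

```text
time_s: 15.95
tcp_pos: [0.5388, -0.2936, 0.0542]
tcp_rot: [2.908, 1.18, 0.004]
contact_force: [0.3, -0.0, -0.3]
width: 0.0726
```

Run:
```python
from h import *
full([.5386,-.2917,.027])
```

```text
t 15.95 tcp [ 0.5388 -0.2936  0.0542] jaw ang -45.8 tilt [ 0.0032 -0.0018 -1.    ] w 0.0726 F [ 0.27 -0.02 -0.26]
shift cm [ 0.11 -0.16  2.72]
turn [ 0.0036 -0.0011  0.    ]
```

Request:
arm_command:
  plan:
    - [[0.003,-0.001,0],[0.11,-0.14,1.4],-0.7]
    - [[0,0,0],[0,0,1.2],-0.7]
    - [[0,0,0],[0,0,0],-0.7]

```text
time_s: 16.32
tcp_pos: [0.5385, -0.2919, 0.0262]
tcp_rot: [2.911, 1.18, -0.0]
contact_force: [0.1, -0.8, 0.6]
width: 0.0728
```

Run:
```python
from h import *
full([.5386,-.2917,.027])
```

```text
t 16.32 tcp [ 0.5385 -0.2919  0.0262] jaw ang -45.9 tilt [-1.e-04 -0.e+00 -1.e+00] w 0.0728 F [ 0.11 -0.83  0.59]
shift cm [ 0.02 -0.   -0.08]
turn [-0.      0.0001  0.    ]
```

Request:
arm_command:
  plan:
    - [[0,0,0],[0,0,0],0.2]
    - [[0,0,0],[0,0,0],0.2]
    - [[0,0,0],[0,0,0],0.2]
    - [[0,0,0],[0,0,0],0.2]
    - [[0,0,0],[0,0,0],0.2]
  squeeze: 35

```text
time_s: 16.95
tcp_pos: [0.5387, -0.2918, 0.0266]
tcp_rot: [2.911, 1.181, 0.0]
contact_force: [0.4, -0.7, -1.4]
width: 0.0443
```

Request:
arm_command:
  plan:
    - [[0,0,0],[0,0,-2],0.2]
    - [[0,0,0],[0,0,-4],0.2]
    - [[0,0,0],[0,0,-5],0.2]
    - [[0,0,0],[0,0,-4],0.2]
    - [[0,0,0],[0,0,0],0.2]

```text
time_s: 17.58
tcp_pos: [0.5383, -0.2916, 0.1867]
tcp_rot: [2.909, 1.18, 0.003]
contact_force: [0.7, -0.3, -2.6]
width: 0.0444
```

Run:
```python
from h import *
full([.5172,.039,.15]); w=wsnap('w13')
```

```text
t 17.57 tcp [ 0.5383 -0.2916  0.1867] jaw ang -45.9 tilt [ 0.0026 -0.0014 -1.    ] w 0.0444 F [ 0.66 -0.27 -2.58]
shift cm [ 21.51 -25.2    3.62]
turn [ 0.0028 -0.0009  0.    ]
```

View pics/w13.png

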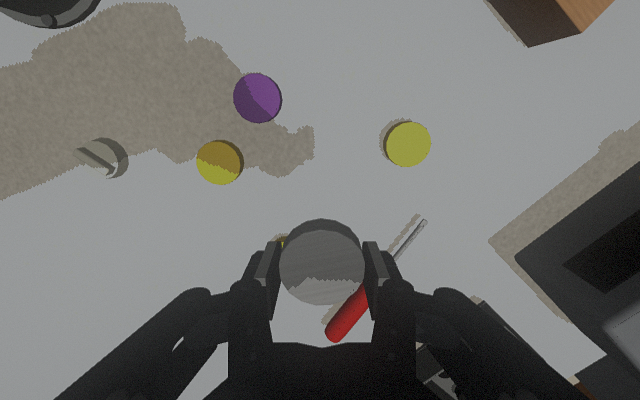

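The steel disc is gripped and lifted, and the force matches its 2 N weight. I'll carry it over the valve.

Request:
arm_command:
  plan:
    - [[0.003,-0.001,0],[3.4,-4.0,0],0.2]
    - [[0,0,0],[3.7,-4.3,0],0.2]
    - [[0,0,0],[3.7,-4.3,0],0.2]
    - [[0,0,0],[3.7,-4.3,0],0.2]
    - [[0,0,0],[3.7,-4.3,0],0.2]
    - [[0,0,0],[3.3,-4.0,1],0.2]
    - [[0,0,0],[0,0,2],0.2]
    - [[0,0,0],[0,0,0],0.2]

```text
time_s: 18.62
tcp_pos: [0.5108, 0.0496, 0.145]
tcp_rot: [-2.904, -1.176, 0.021]
contact_force: [1.1, -0.2, -2.5]
width: 0.0445
```

Run:
```python
from h import *
full([.5172,.039,.1046]); st=sensors.get_state(); w=wsnap('w14'); P=pw(w); T=(P-st['tcp_pos'])@R.from_rotvec(st['tcp_rot']).as_matrix()
m=(abs(T[...,2]-.0095)<.004)&(np.hypot(T[...,0],T[...,1])<.03); print('top face in tool', T[m].min(0).round(4),T[m].max(0).round(4),np.median(T[m],0).round(4),m.sum())
yc=m&(abs(T[...,1])<.004); print('x range',np.percentile(T[yc][:,0],[0.5,2,98,99.5]).round(4))
```

```text
t 18.62 tcp [0.5108 0.0496 0.145 ] jaw ang -45.9 tilt [-0.0157  0.003  -0.9999] w 0.0445 F [ 1.1  -0.23 -2.54]
shift cm [-0.24  1.26  4.03]
turn [-0.0131  0.0092  0.0001]
top face in tool [-0.0222 -0.0273  0.0055] [0.0234 0.0274 0.0135] [ 0.003  -0.0005  0.0099] 5671
x range [-0.0217 -0.0206  0.0227  0.0231]
```

View pics/w14.png

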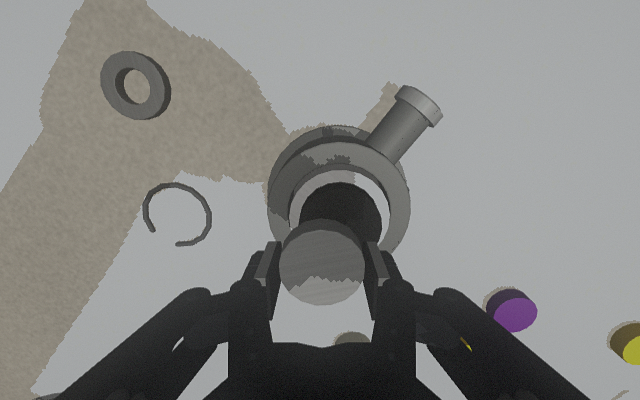

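Request:
arm_command:
  plan:
    - [[-0.013,0.009,0],[-0.28,1.27,1.2],0.2]
    - [[0,0,0],[0,0,1.4],0.2]
    - [[0,0,0],[0,0,0],0.2]
    - [[0,0,0],[0,0,0],0.2]

```text
time_s: 19.18
tcp_pos: [0.5185, 0.0367, 0.1208]
tcp_rot: [2.914, 1.174, 0.004]
contact_force: [-0.1, -0.7, -1.8]
width: 0.0442
```

Run:
```python
from h import *
full([.5167,.0387,.1046])
```

```text
t 19.18 tcp [0.5185 0.0367 0.1208] jaw ang -46.1 tilt [ 2.2e-03  7.0e-04 -1.0e+00] w 0.0442 F [-0.08 -0.68 -1.84]
shift cm [ 0.01 -0.27  1.62]
turn [ 0.0011 -0.0021  0.    ]
```

Request:
arm_command:
  plan:
    - [[0.001,-0.002,0],[0.01,-0.25,1.0],0.2]
    - [[0,0,0],[0,0,0],0.2]
    - [[0,0,0],[0,0,0],0.2]

```text
time_s: 19.55
tcp_pos: [0.5169, 0.0389, 0.1108]
tcp_rot: [2.914, 1.174, 0.001]
contact_force: [-0.1, -0.9, -2.5]
width: 0.0443
```

Run:
```python
from h import *
full([.5167,.0387,.1046])
```

```text
t 19.55 tcp [0.5169 0.0389 0.1108] jaw ang -46.1 tilt [ 5.e-04  1.e-04 -1.e+00] w 0.0443 F [-0.11 -0.87 -2.54]
shift cm [-0.03  0.    0.62]
turn [ 0.0003 -0.0004  0.    ]
```

Request:
arm_command:
  plan:
    - [[0,0,0],[-0.02,0,0.5],0.2]
    - [[0,0,0],[0,0,0.05],0.2]
    - [[0,0,0],[0,0,0],0.2]

```text
time_s: 19.92
tcp_pos: [0.5168, 0.0389, 0.1051]
tcp_rot: [2.914, 1.174, 0.001]
contact_force: [-0.8, 0.1, -2.0]
width: 0.0442
```

Request:
arm_command:
  plan:
    - [[0,0,0],[0,0,0.05],0.2]
    - [[0,0,0],[0,0,0],0.2]

```text
time_s: 20.18
tcp_pos: [0.5169, 0.0389, 0.1047]
tcp_rot: [2.914, 1.174, 0.002]
contact_force: [0.4, 0.2, -2.6]
width: 0.0446
```

```bash
cat >> h.py <<'E'
def force(n=3):
    f=[sensors.get_state()['contact_force']]
    for i in range(n): vision.snapshot('scene'); f.append(sensors.get_state()['contact_force'])
    print('F',np.mean(f,0).round(2),'tcp',sensors.get_state()['tcp_pos'].round(4))
E
python3 -c "
from h import *
force()"
```

```text
F [ 0.06 -0.2  -2.68] tcp [0.5169 0.0389 0.1047]
```

Request:
arm_command:
  plan:
    - [[0,0,0],[0,0,0.06],0.2]
    - [[0,0,0],[0,0,0],0.2]

```text
time_s: 20.58
tcp_pos: [0.5169, 0.0389, 0.1045]
tcp_rot: [2.914, 1.174, 0.002]
contact_force: [-1.1, 0.7, -1.3]
width: 0.0444
```

Request:
arm_command:
  plan:
    - [[0,0,0],[0,0,0.05],0.2]
    - [[0,0,0],[0,0,0],0.2]

```text
time_s: 20.82
tcp_pos: [0.5169, 0.0389, 0.1043]
tcp_rot: [2.914, 1.174, 0.003]
contact_force: [-1.4, 0.6, -0.2]
width: 0.0442
```

```bash
python3 -c "
from h import *
force()"
```

```text
F [-0.94 -0.35  0.58] tcp [0.5169 0.0389 0.1043]
```

The force went from -2.7 N to +0.6 N, so the steel disc is resting on the rubber. Release, rise and look.

Request:
arm_command:
  plan:
    - [[0,0,0],[0,0,0],-0.4]
    - [[0,0,0],[0,0,0],-0.4]
    - [[0,0,0],[0,0,0],-0.4]
    - [[0,0,0],[0,0,-2.5],-0.4]
    - [[0,0,0],[0,0,-3.5],-0.4]
    - [[0,0,0],[-4,0,-3],-0.4]
    - [[0,0,0],[-3.5,0,0],1]
    - [[0,0,0],[0,0,0],1]

```text
time_s: 21.98
tcp_pos: [0.4619, -0.0142, 0.197]
tcp_rot: [2.912, 1.175, 0.004]
contact_force: [-0.1, 1.2, 0.9]
width: 0.024
```

Run:
```python
from h import *
w=wsnap('w15'); full([.5171,.0391,.13]); check(w); zarc(w,.0885,.11,.094,.023,[.517,.039])
P=pw(w);Z=P[...,2]; print('rim Z',np.median(Z[(Z>.045)&(Z<.054)]))
m=Z>.088; g=w['color'].astype(int).sum(2)
v,u=np.argwhere(m).mean(0).astype(int); print(u,v); blob(w,m,u,v,.094,'steel')
q=P[m&(np.hypot(P[...,0]-.517,P[...,1]-.039)<.018)]; a=np.c_[q[:,:2]-q[:,:2].mean(0),np.ones(len(q))]; print('plane',np.linalg.lstsq(a,q[:,2],rcond=None)[0].round(4))
```

```text
t 22.02 tcp [ 0.4627 -0.0137  0.1971] jaw ang -46.0 tilt [ 3.2e-03 -1.0e-04 -1.0e+00] w 0.0167 F [ 0.43 -0.48  0.88]
shift cm [ 7.57 -0.04  6.72]
turn [ 0.0024 -0.0022  0.    ]
dark [0, 0, 640, 400, 254102] fit [ 0.4013 -0.0716] r 0.2872 encl 355 -116 377.1
zarc 215 [0.5171 0.0393] rms 0.0008 Zmed 0.0785
seat [0, 0, 640, 400, 251960] fit [ 0.3923 -0.0803] r 0.309 encl 343 -128 405.6
cam [0.52  0.043 0.315]
zarc 181 [0.5167 0.0392] rms 0.00081 Zmed 0.0946
rim Z 0.050520378185810344
321 327
steel [0, 0, 640, 400, 211403] fit [ 0.4151 -0.0579] r 0.2402 encl 367 -105 351.6
plane [2.6284 3.1098 0.175 ]
```

View pics/w15.png

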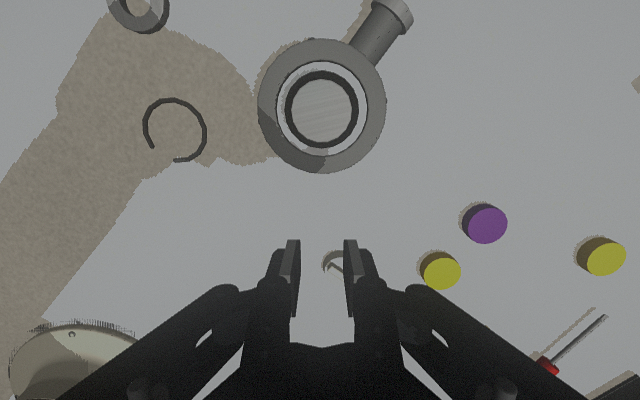

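The steel disc (322,112), rubber disc and seat are concentric to about 0.5 mm. Next I'll shut the gripper and go above the centre.

Request:
arm_command:
  plan:
    - [[0.002,-0.002,0],[4,0,0],1]
    - [[0,0,0],[3.5,0,2],1]
    - [[0,0,0],[0,0,3],1]
    - [[0,0,0],[0,0,0],1]
    - [[0,0,0],[0,0,0],1]

```text
time_s: 22.65
tcp_pos: [0.5208, 0.0422, 0.1462]
tcp_rot: [2.912, 1.177, 0.004]
contact_force: [-0.1, 0.6, 0.9]
width: -0.0002
```

Run:
```python
from h import *
full([.5169,.0391,.122]);force()
```

```text
t 22.65 tcp [0.5208 0.0422 0.1462] jaw ang -46.0 tilt [ 2.3e-03  5.0e-04 -1.0e+00] w -0.0002 F [-0.15  0.62  0.89]
shift cm [-0.5  -0.05  2.42]
turn [ 0.0012 -0.002   0.    ]
F [-0.01  0.04 -0.1 ] tcp [0.5208 0.0419 0.1465]
```

Request:
arm_command:
  plan:
    - [[0.001,-0.002,0],[-0.5,-0.05,1.0],1]
    - [[0,0,0],[0,0,1.0],1]
    - [[0,0,0],[0,0,0],1]
    - [[0,0,0],[0,0,0],1]

```text
time_s: 23.3
tcp_pos: [0.5167, 0.038, 0.1263]
tcp_rot: [2.913, 1.175, 0.004]
contact_force: [-0.3, -0.1, -0.8]
width: 0.0001
```

Run:
```python
from h import *
full([.5169,.0391,.119])
```

```text
t 23.3 tcp [0.5167 0.038  0.1263] jaw ang -46.1 tilt [ 2.6e-03 -1.0e-04 -1.0e+00] w 0.0001 F [-0.27 -0.07 -0.78]
shift cm [ 0.08 -0.06  0.73]
turn [ 0.0019 -0.0019  0.    ]
```

Request:
arm_command:
  plan:
    - [[0.002,-0.002,0],[0.08,-0.06,0.5],1]
    - [[0,0,0],[0,0,0.1],1]
    - [[0,0,0],[0,0,0],1]

```text
time_s: 23.68
tcp_pos: [0.5171, 0.0392, 0.1201]
tcp_rot: [-2.913, -1.175, 0.0]
contact_force: [1.2, -0.2, 0.8]
width: -0.0001
```

Run:
```python
from h import *
full([.5169,.0391,.119])
```

```text
t 23.68 tcp [0.5171 0.0392 0.1201] jaw ang -46.1 tilt [-1.e-04  1.e-04 -1.e+00] w -0.0001 F [ 1.17 -0.19  0.85]
shift cm [-0.02 -0.01  0.11]
turn [-0.0001  0.      0.    ]
```

Request:
arm_command:
  plan:
    - [[0,0,0],[0,0,0.1],1]
    - [[0,0,0],[0,0,0],1]

```text
time_s: 23.92
tcp_pos: [0.5172, 0.0392, 0.1192]
tcp_rot: [-2.913, -1.175, -0.0]
contact_force: [1.1, -1.0, 0.2]
width: 0.0001
```

Request:
arm_command:
  plan:
    - [[0,0,0],[0,0,0.1],1]
    - [[0,0,0],[0,0,0],1]

```text
time_s: 24.18
tcp_pos: [0.5173, 0.0392, 0.1183]
tcp_rot: [2.913, 1.175, 0.001]
contact_force: [-0.6, 0.6, 0.2]
width: -0.0001
```

Request:
arm_command:
  plan:
    - [[0,0,0],[-0.02,0,0.06],1]
    - [[0,0,0],[0,0,0],1]

```text
time_s: 24.42
tcp_pos: [0.5172, 0.0392, 0.1179]
tcp_rot: [-2.913, -1.175, -0.001]
contact_force: [0.7, 0.7, 1.0]
width: -0.0
```

Request:
arm_command:
  plan:
    - [[0,0,0],[0,0,0.06],1]
    - [[0,0,0],[0,0,0],1]

```text
time_s: 24.68
tcp_pos: [0.5172, 0.0392, 0.1173]
tcp_rot: [-2.913, -1.175, -0.002]
contact_force: [0.7, 1.3, 0.7]
width: -0.0002
```

Request:
arm_command:
  plan:
    - [[0,0,0],[0,0,0.06],1]
    - [[0,0,0],[0,0,0],1]

```text
time_s: 24.92
tcp_pos: [0.5172, 0.0392, 0.1168]
tcp_rot: [2.913, 1.175, 0.002]
contact_force: [0.5, -0.5, 0.8]
width: -0.0001
```

Request:
arm_command:
  plan:
    - [[0,0,0],[0,0,0.08],1]
    - [[0,0,0],[0,0,0],1]

```text
time_s: 25.18
tcp_pos: [0.5173, 0.0392, 0.1161]
tcp_rot: [2.913, 1.175, 0.002]
contact_force: [-0.4, 0.6, 1.5]
width: 0.0
```

Request:
arm_command:
  plan:
    - [[0,0,0],[0,0,0.08],1]
    - [[0,0,0],[0,0,0],1]

```text
time_s: 25.42
tcp_pos: [0.5173, 0.0392, 0.1153]
tcp_rot: [2.913, 1.175, 0.002]
contact_force: [-0.3, 0.1, 2.3]
width: -0.0003
```

Run:
```python
from h import *
force(4); w=wsnap('w16'); P=pw(w); print(P[100:230:8,320,2].round(4))
s=vision.snapshot('scene');cv2.imwrite('pics/s16c.png',cv2.resize(s['color'][170:290,290:430],None,fx=5,fy=5,interpolation=cv2.INTER_CUBIC))
```

```text
F [-0.34  0.12  2.42] tcp [0.5172 0.0392 0.1153]
[0.0005 0.0011 0.001  0.0003 0.0092 0.0304 0.0499 0.051  0.0517 0.0475
 0.057  0.0568 0.073  0.0756 0.0817 0.0911 0.0909]
```

View pics/w16.png

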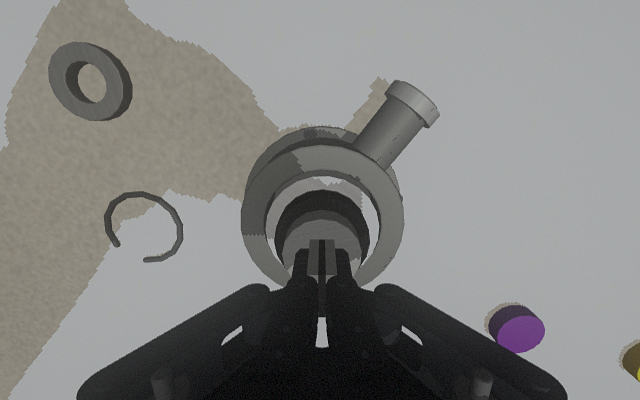

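View pics/s16c.png

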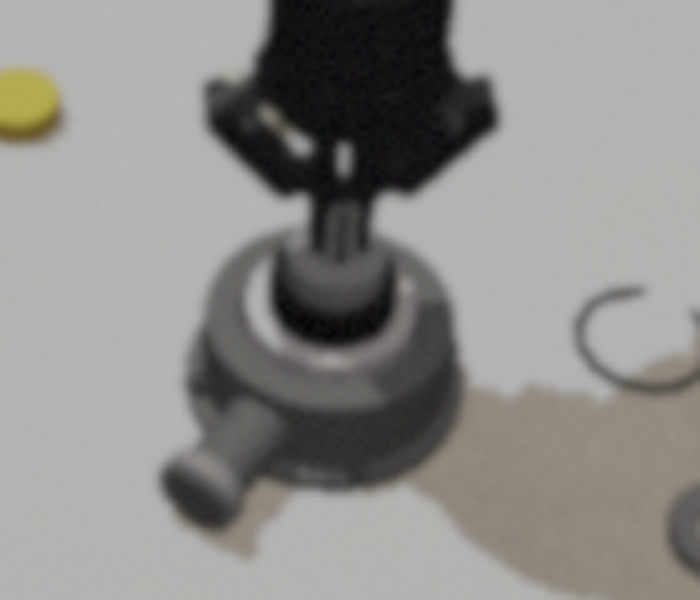

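```bash
cat >> h.py <<'E'
def seatz(w,c=(.517,.0391)):
    P=pw(w);r=np.hypot(P[...,0]-c[0],P[...,1]-c[1]);Z=P[...,2]; x=w['position']; 
    V=np.arange(400)[:,None]<235
    for n,a,b,lo,hi in (('seat',.0325,.0375,.038,.07),('rim',.044,.056,.038,.07),('steel',.012,.021,.078,.105)):
        m=(r>a)&(r<b)&(Z>lo)&(Z<hi)&(V|(n=='steel')); print(n,m.sum(),np.median(Z[m]).round(4),np.percentile(Z[m],[25,75]).round(4))
E
python3 - <<'E'
from h import *
for n in ('w11','w15','w16'):
    w=np.load(n+'.npy',allow_pickle=True).item(); print(n); seatz(w)
E
```

```text
w11
seat 1625 0.0606 [0.0601 0.0611]
rim 5178 0.0506 [0.0501 0.0511]
steel 1324 0.0788 [0.0784 0.0792]
w15
seat 1559 0.0606 [0.0601 0.0611]
rim 5002 0.0507 [0.0502 0.0511]
steel 1766 0.0946 [0.0942 0.0951]
w16
seat 1258 0.057 [0.0565 0.0574]
rim 4354 0.0507 [0.0502 0.0511]
steel 1873 0.0911 [0.0907 0.0918]
```

Depth shows the seat already 3.6 mm down (seat minus rim went from 10.0 to 6.3 mm), and the TCP travel agrees. The force reads lower than the spring figures, so I'll go by geometry and check force as I go.

Request:
arm_command:
  plan:
    - [[0,0,0],[0,0,0.2],1]
    - [[0,0,0],[0,0,0.2],1]
    - [[0,0,0],[0,0,0.1],1]
    - [[0,0,0],[0,0,0],1]
    - [[0,0,0],[0,0,0],1]

```text
time_s: 26.35
tcp_pos: [0.5173, 0.0392, 0.1109]
tcp_rot: [2.913, 1.175, 0.003]
contact_force: [-1.8, 0.5, 4.7]
width: 0.0002
```

Run:
```python
from h import *
full([.5171,.0391,.109]); w=wsnap('w17'); seatz(w); force(4)
```

```text
t 26.35 tcp [0.5173 0.0392 0.1109] jaw ang -46.1 tilt [ 2.1e-03  5.0e-04 -1.0e+00] w 0.0002 F [-1.8   0.45  4.73]
shift cm [-0.02 -0.01  0.19]
turn [ 0.0011 -0.0018  0.    ]
seat 1254 0.0526 [0.0522 0.053 ]
rim 4456 0.0507 [0.0502 0.0511]
steel 2075 0.0869 [0.0863 0.0921]
F [-1.83  0.05  5.6 ] tcp [0.5173 0.0392 0.111 ]
```

Request:
arm_command:
  plan:
    - [[0,0,0],[0,0,0.1],1]
    - [[0,0,0],[0,0,0.1],1]
    - [[0,0,0],[0,0,0],1]
    - [[0,0,0],[0,0,0],1]

```text
time_s: 27.1
tcp_pos: [0.5172, 0.0392, 0.11]
tcp_rot: [2.913, 1.175, 0.005]
contact_force: [-2.0, 0.8, 5.5]
width: 0.0
```

Run:
```python
from h import *
full([.5171,.0391,.109]); w=wsnap('w18'); seatz(w); force(4)
```

```text
t 27.1 tcp [0.5172 0.0392 0.11  ] jaw ang -46.1 tilt [ 3.2e-03  5.0e-04 -1.0e+00] w 0.0 F [-2.02  0.8   5.52]
shift cm [-0.02 -0.    0.1 ]
turn [ 0.0018 -0.0026  0.    ]
seat 1258 0.0516 [0.0512 0.052 ]
rim 4469 0.0507 [0.0503 0.0511]
steel 2118 0.0859 [0.0854 0.0927]
F [-2.28  0.19  6.05] tcp [0.5173 0.0392 0.11  ]
```

Request:
arm_command:
  plan:
    - [[0,0,0],[0,0,0.1],1]
    - [[0,0,0],[0,0,0.08],1]
    - [[0,0,0],[0,0,0],1]
    - [[0,0,0],[0,0,0],1]

```text
time_s: 27.85
tcp_pos: [0.5172, 0.0392, 0.1095]
tcp_rot: [2.912, 1.175, 0.007]
contact_force: [-2.7, -0.3, 6.5]
width: -0.0002
```

Run:
```python
from h import *
full([.5171,.0391,.109]); w=wsnap('w19'); seatz(w); force(4); w=wsnap('w20'); seatz(w)
```

```text
t 27.85 tcp [0.5172 0.0392 0.1095] jaw ang -46.1 tilt [ 4.3e-03  6.0e-04 -1.0e+00] w -0.0002 F [-2.71 -0.26  6.46]
shift cm [-0.01 -0.    0.05]
turn [ 0.0026 -0.0035  0.    ]
seat 1247 0.0511 [0.0506 0.0515]
rim 4480 0.0507 [0.0503 0.0511]
steel 2140 0.0854 [0.0849 0.0929]
F [-2.28 -0.2   6.85] tcp [0.5172 0.0392 0.1095]
seat 1255 0.0511 [0.0507 0.0515]
rim 4485 0.0506 [0.0502 0.0511]
steel 2157 0.0854 [0.0849 0.0928]
```

View pics/w20.png

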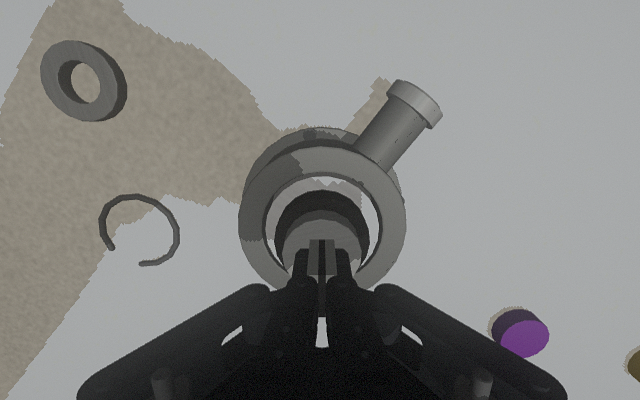

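Request:
arm_command:
  plan:
    - [[0.003,-0.003,0],[0,0,0.12],1]
    - [[0,0,0],[0,0,0.1],1]
    - [[0,0,0],[0,0,0],1]

```text
time_s: 28.52
tcp_pos: [0.5173, 0.0392, 0.1085]
tcp_rot: [-2.913, -1.175, -0.002]
contact_force: [-2.3, 1.0, 7.2]
width: -0.0002
```

Run:
```python
from h import *
full([.5171,.0391,.109]); w=wsnap('w21'); seatz(w); force(4); w=wsnap('w22'); seatz(w)
```

```text
t 28.52 tcp [0.5173 0.0392 0.1085] jaw ang -46.1 tilt [ 1.3e-03  7.0e-04 -1.0e+00] w -0.0002 F [-2.28  0.98  7.23]
shift cm [-0.02 -0.01 -0.05]
turn [ 0.0004 -0.0014  0.    ]
seat 1264 0.0501 [0.0497 0.0505]
rim 4504 0.0507 [0.0503 0.0511]
steel 2205 0.0845 [0.0839 0.0931]
F [-3.02  0.34  7.48] tcp [0.5173 0.0392 0.1086]
seat 1266 0.0502 [0.0498 0.0506]
rim 4500 0.0507 [0.0503 0.0511]
steel 2200 0.0845 [0.084  0.0932]
```

Request:
arm_command:
  plan:
    - [[0,0,0],[0,0,-0.05],1]
    - [[0,0,0],[0,0,0],1]

```text
time_s: 29.08
tcp_pos: [0.5173, 0.0392, 0.1096]
tcp_rot: [-2.913, -1.175, -0.003]
contact_force: [-2.5, 0.3, 5.9]
width: -0.0003
```

Run:
```python
from h import *
full([.5171,.0391,.109]); w=wsnap('w23'); seatz(w); force(3); w=wsnap('w24'); seatz(w)
```

```text
t 29.07 tcp [0.5173 0.0392 0.1096] jaw ang -46.1 tilt [ 1.9e-03  8.0e-04 -1.0e+00] w -0.0003 F [-2.51  0.26  5.93]
shift cm [-0.02 -0.01  0.06]
turn [ 0.0007 -0.0019  0.    ]
seat 1266 0.0512 [0.0509 0.0516]
rim 4478 0.0507 [0.0503 0.0511]
steel 2136 0.0855 [0.085  0.0928]
F [-2.44  0.37  6.63] tcp [0.5173 0.0392 0.1097]
seat 1251 0.0513 [0.0508 0.0517]
rim 4464 0.0507 [0.0503 0.0511]
steel 2127 0.0856 [0.085  0.0927]
```

Request:
arm_command:
  plan:
    - [[0,0,0],[0,0,0.08],1]

```text
time_s: 29.45
tcp_pos: [0.5173, 0.0392, 0.1092]
tcp_rot: [2.913, 1.175, 0.004]
contact_force: [-2.5, -0.1, 7.0]
width: 0.0001
```

Run:
```python
from h import *
full([.5171,.0391,.109]); w=wsnap('w25'); seatz(w); force(3); w=wsnap('w26'); seatz(w)
```

```text
t 29.45 tcp [0.5173 0.0392 0.1092] jaw ang -46.1 tilt [ 2.1e-03  8.0e-04 -1.0e+00] w 0.0001 F [-2.51 -0.06  6.98]
shift cm [-0.02 -0.01  0.02]
turn [ 0.0009 -0.0021  0.    ]
seat 1253 0.0508 [0.0504 0.0512]
rim 4484 0.0506 [0.0502 0.0511]
steel 2164 0.0852 [0.0846 0.0927]
F [-2.84 -0.11  7.25] tcp [0.5173 0.0391 0.1091]
seat 1258 0.0508 [0.0503 0.0512]
rim 4483 0.0506 [0.0502 0.0511]
steel 2165 0.0851 [0.0846 0.0933]
```

Request:
arm_command:
  plan:
    - [[0,0,0],[0,0,0.05],1]

```text
time_s: 29.82
tcp_pos: [0.5173, 0.0392, 0.109]
tcp_rot: [2.913, 1.175, 0.004]
contact_force: [-3.1, 0.6, 6.8]
width: -0.0001
```

Run:
```python
from h import *
full([.5171,.0391,.109]); w=wsnap('w27'); seatz(w); force(6); w=wsnap('w28'); seatz(w); print(sensors.get_state()['dq'].round(4))
s=vision.snapshot('scene');cv2.imwrite('pics/s28c.png',cv2.resize(s['color'][170:290,290:430],None,fx=5,fy=5,interpolation=cv2.INTER_CUBIC))
```

```text
t 29.82 tcp [0.5173 0.0392 0.109 ] jaw ang -46.1 tilt [ 2.5e-03  8.0e-04 -1.0e+00] w -0.0001 F [-3.09  0.63  6.75]
shift cm [-0.02 -0.01  0.  ]
turn [ 0.0011 -0.0023  0.    ]
seat 1264 0.0506 [0.0503 0.051 ]
rim 4490 0.0507 [0.0503 0.0511]
steel 2174 0.085 [0.0845 0.0929]
F [-2.18  0.32  6.9 ] tcp [0.5173 0.0392 0.109 ]
seat 1269 0.0506 [0.0502 0.0511]
rim 4500 0.0507 [0.0503 0.0511]
steel 2162 0.0849 [0.0844 0.0927]
[-0.0008  0.002   0.001   0.0002 -0.0006  0.0009]
```

View pics/s28c.png

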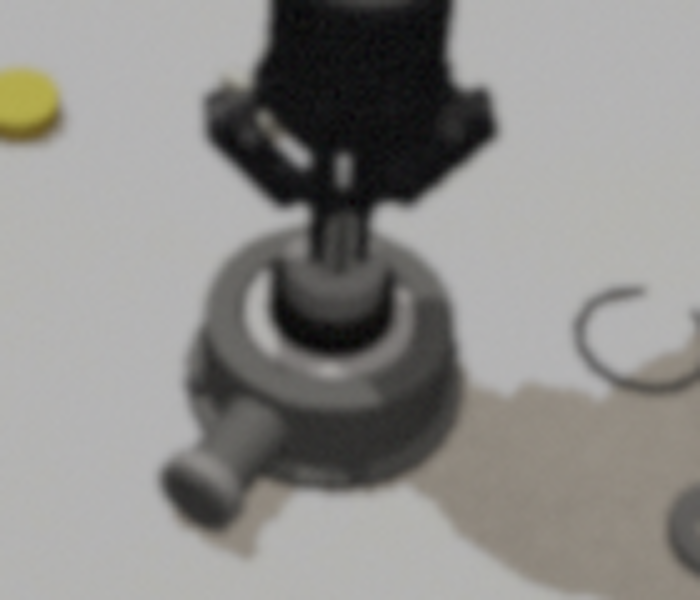

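The seat is flush to 0.1 mm by depth and the arm is steady. In the picture the stack at (333,300) is upright and centred. Handing in.

```bash
python3 -c "
from h import *
print(ticket.job_done())"
```

```text
the job is handed in; nothing more can be done
None
```

The valve is rebuilt and handed in at about 30 s. The rubber disc is on the seat and the steel disc is on the rubber, both released. The shut fingertips are holding the stack down with the seat flush.

- **Rubber disc:** my first placing was about 5 mm off-centre because I misread an edge in a close-up picture. I picked the disc up again and re-centred it; it then measured within about 0.3 mm of the seat's centre.
- **Steel disc:** it measured about 0.4 mm from the rubber disc's centre, before pressing.
- **Flush:** the last wrist-depth readings put the seat at 50.6 mm and the rim at 50.7 mm, and they held steady over repeated pictures. The tool moved 10 mm down from where it should first touch the steel disc, which agrees. While adjusting I went about 0.5 mm too deep and came back up, well clear of the bottom stop.
- **Force check that disagreed:** the wrist force read about 7 N down, plus 2–3 N sideways, where about 11 N was expected at flush. Its slope matched the spring at 0.7 N/mm, so I took it as an offset and went by the geometry.
- **Other objects:** I did not touch the spacer, clip, knob or screwdriver, though I took no final picture to confirm that.

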